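# Pack, close and tip-check a cutter case

### The arm

A 6-joint arm with a two-finger parallel gripper is mounted at the origin on a cart in front of the work surface, level with it; the furniture and walls round the work are solid. World frame = base frame: x ahead of the robot, y to its left, z up, the work surface at z = 0. Lengths are in mm, angles in rad, forces in N, time in s.
With the tool pointing down it reaches from about 275 to 750 mm from the base axis. Payload 10.2 kg.
Tool frame: the origin (TCP) lies at the very end of the fingers, on their centre line; the grasp point (between the pads) lies 19 mm behind it; z points along the fingers, y is the line along which they close (so a half turn about z gives the same grasp; the last joint's range is limited). The gripper opens to 85 mm and grips with 20 to 120 N. Pads are 22 mm wide; open, the fingers measure 114 mm over their backs; the gripper's body (76 mm by 85 mm) begins 54 mm behind the grasp point. The pads swing forward as they close: fully open they stand 13 mm farther back than shut.
Start: joints at [1.032, 0.313, 1.498, -0, 1.331, -0.223], TCP at [163.066, 499.04, 231.294] pointing down, gripper open.
Joint ranges: [-2.94, 2.94], [-0.97, 2.17], [0.19, 2.56], [-1.23, 4.37], [0.02, 3.11], [-2.88, 2.88]. Speed limits (rad/s): [2.39, 2.39, 3.01, 3.14, 3.14, 3.14].

### API

Orientations are given as a unit quaternion [w, x, y, z].
In Python, from rig import telemetry, optics, ctrl gives the robot as it stands.
- The arm moves only by the tool servo_tool, never from a script. Its argument "deltas" is a list of rows, each a list of 3 entries, a list of its own where there are three numbers: the shift along the tool's x, y, z in units of 20 cm (1.0 is 20 cm), then the turn, a rotation vector about the tool's x, y, z in units of 90 degrees (1.0 is 90 degrees), then the opening, from 0 (shut) to 1 (fully open). A call has 1 to 8 rows; each row shifts and turns the commanded pose from where the row before left it, along the tool's axes as they then stand; what a row does not reach is not made up. A row lasts 1/10 s, in which the tool goes at most 50 mm and 8.59 degrees, less where a joint would pass 70% of its speed; a pose out of reach is approached as far as the arm can. A call with a number of a shift or a turn outside -1 to 1 is refused whole. A call with a gripper value outside its range is refused whole. The fingers move at their own pace and stop on an object; "squeeze" is the grip in N (left out, the last holds). Time passes only in rows, so rows that do not move let the fingers close. It gives the time, the measured TCP pose, the force, the opening and the grip force at its end, in the units of the state.
- telemetry.sense(): the state, without advancing time (a new reading comes with each control period).
- optics.capture(name): name is "scene" or "top" or "wrist"; returns the picture (420x560x3 uint8, blue, green, red); there is no depth.
- optics.camera_model(name): a dict with "vfov" (degrees; the focal length in pixels is half the picture's height over the tangent of half this angle, whatever the lens; pixels are square), "cx", "cy" (the principal point, pixels), "R" (3x3) and "t" (3): a world point X has camera coordinates R X + t; the wrist camera has in their place "mount" (4x4, takes a point from camera to tool coordinates, whose origin is the TCP and whose axes are the flange's). Camera axes: x right, y down, z forward; pixel columns grow to the right and rows downward; lengths in mm; the calibration is good to about 2 mm. The wrist camera is an equidistant fisheye: a pixel r from the principal point sees the ray r / f radians off the axis. A picture is of the moment at which its call begins: read the wrist's pose just before it. camera_model takes no time and is no camera call.
- ctrl.finish_job(): hands the job in; it is judged then, once.
The state is a dict: "time_s": time; "joints": joint angles; "dq": joint speeds; "tau": joint torques, N m; "eef_pos": TCP position; "ee_rot": TCP orientation; "force": force on the tool from outside, world axes, zero at the start; "wrist_torque": the same for the moment, N m; "grip_width": opening from 0.0 (shut) to 1.0 (fully open); "grip_force": force on a finger pad.
Only numpy, scipy, OpenCV 4.12 (cv2) and the standard library are available. Lean on these libraries where they do the work, as an engineer would, in place of code of your own. Each camera call takes 0.05 s, during which the arm holds its last target. There are 200 camera calls.

### The job

Put every yellow clip strip into the open grey case, none on top of another, then set the blue cover on the case and press it down until it has snapped home along all four edges. Then lift the case by its orange handle bar to tip it to about 30 degrees, hold it there for three seconds to check that the cover holds, lower it back level and let go. Leave the tape measure, bottle, screwdriver and tube bundle where they stand.

Things in the scene. Friction and masses are not known exactly. Their poses are not given: they have to be found in the camera images.
- strip_1: Yellow foam clip strip with a row of four green capped cutters standing on it, 22 x 90 x 39 mm, rigid, 60 g; two or three are there, on a drilled plate 4 mm above the desk. Origin at the centre of its underside, y along its 90 mm length, x across its 22 mm width, z up out of the strip. The foam is 22 mm wide up to 20 mm high; the green caps above it are 12 mm wide.
- strip_2: Yellow foam clip strip with a row of four green capped cutters standing on it, 22 x 90 x 39 mm, rigid, 60 g; two or three are there, on a drilled plate 4 mm above the desk. Origin at the centre of its underside, y along its 90 mm length, x across its 22 mm width, z up out of the strip. The foam is 22 mm wide up to 20 mm high; the green caps above it are 12 mm wide.
- strip_3: Yellow foam clip strip with a row of four green capped cutters standing on it, 22 x 90 x 39 mm, rigid, 60 g; two or three are there, on a drilled plate 4 mm above the desk. Origin at the centre of its underside, y along its 90 mm length, x across its 22 mm width, z up out of the strip. The foam is 22 mm wide up to 20 mm high; the green caps above it are 12 mm wide.
- cover: Blue snap-fit cover, 114 (x) x 196 (y) mm, 90 g. Origin: its centre at the foot of its skirt. Plate 18 to 24 mm above the origin; skirt below, 103.6 x 185.6 mm, round foot, enters the case with 1.2 mm play all round. Either way round fits. Snapped home its origin is 42 mm above the case's inner floor, unsnapped about 51. Each edge clicks under its latch at about 5 N (all at once about 20 N).
- cover_grip (a point): Top centre of the white grip block in the middle of the cover, 48 mm above the cover's origin; the block is 14 mm (cover x) x 60 mm (cover y) x 24 mm high. White thumb marks to press on lie on the plate, 41 mm (along x) and 82 mm (along y) from the centre, both ways.
- cover_px (a point): Middle of one long edge of the blue cover, at the plate's upper face, 57 mm from the cover's centre. With the cover snapped home this point stands 66 mm above the case's inner floor; resting unsnapped on the noses it stands about 75 mm above it.
- cover_mx (a point): Middle of one long edge of the blue cover, at the plate's upper face, 57 mm from the cover's centre. With the cover snapped home this point stands 66 mm above the case's inner floor; resting unsnapped on the noses it stands about 75 mm above it.
- cover_py (a point): Middle of one short edge of the blue cover, at the plate's upper face, 98 mm from the cover's centre. With the cover snapped home this point stands 66 mm above the case's inner floor; resting unsnapped on the noses it stands about 75 mm above it.
- cover_my (a point): Middle of one short edge of the blue cover, at the plate's upper face, 98 mm from the cover's centre. With the cover snapped home this point stands 66 mm above the case's inner floor; resting unsnapped on the noses it stands about 75 mm above it.
- case_floor (a point): Centre of the inner floor of the open grey case, 14 mm above the desk when level; turns with the case: x across its inner 106 mm, y along its inner 188 mm toward the orange handle, z up. The floor is plain; three strips fit side by side, each lying along x, with finger room between them at y = -53, 0 and +53 mm.
- case_rim (a point): Centre of the case's mouth, level with its rim, 60 mm above the inner floor. Walls are 4 mm thick. A sprung orange latch 36 mm wide stands outside the middle of each wall, its nose (rounded above, flat below) 6 to 10 mm above the rim, overhanging the cover's edge by 2 mm; it gives way outward when the cover is pressed down past it.
- case_handle (a point): Middle of the orange round handle bar of the case, 10 mm thick, 68 mm long along the case's x, joined to the case by an arm at each end, 45 mm outside the case's end wall and 54 mm above the desk when level.
- case_hinge (a point): Point on the case's hinge axis (along the case's x), 16 mm above the desk, 118 mm from the case's centre on the side away from the handle. The handle bar lies 261 mm from it horizontally and 38 mm above it when level. The laser marker's arm and head hang over the desk from x = 0.545 m onward, 0.33 m above it: keep wrist and gripper short of them when swinging across.
- case (a joint): Tilt of the case about its hinge, rad: 0 level (resting on its cradle), growing as the handle is lifted, 1.0 at most. Lightly damped: lifting takes about 5 N at the handle, and the case sinks back by its own weight when let go.
- tape_measure: Bystander: orange and black tape measure, 64 x 132 x 35 mm, origin under its middle.
- tool_wash_bottle: Bystander: white bottle with cap, 68 mm across, 159 mm high, origin under its centre.
- screwdriver: Bystander: small screwdriver with yellow handle, 170 mm long, origin under its middle.
- tube_bundle: Bystander: blue and grey banded bundle of square cutter tubes, 106 x 45 x 78 mm, origin under its centre.

How it is judged:
By the outcome, as a careful person would: the job done as asked, in the order asked, and still so for the second after the job is handed in, with the robot touching nothing.
Of strip_1, strip_2, strip_3 only 2 to 3 are there at a start; the rules pass over those that are not, and their reading is None.
At some moment in a run one of strip_1, strip_2, strip_3 may be knocked a few centimetres aside while the robot is not near it.
Once in a run the grip may slacken for a moment while it holds something.
It also fails if it takes over 208 s, if anything falls off the work surface, if the arm or the gripper's body presses on something with over 40 N, if the wrist force passes 120 N, or if a joint passes its speed limit or range.

## Working session

There is one attempt and no reset: what is moved stays moved. The work goes in short steps, Python scripts to look and compute and a tool call to move; the robot and the scene stay as the last step left them, time stands still between calls to the robot, and variables do not carry over. Pictures are saved under pics/ and viewed, at most 16 in all, crops included, and the job is handed in when it is done.

Besides the shell and the picture viewer there is one more tool, called by a JSON object that holds its "fn" and its "kwargs", one argument or row to a line. servo_tool: Moves the arm, as the interface text tells. Its arguments: {"type":"object","properties":{"deltas":{"type":"array"},"squeeze":{"type":"number"}},"required":["deltas"]}

```bash
mkdir -p pics; ls; python3 - <<'E'
from rig import telemetry, optics, ctrl
import cv2
s=telemetry.sense(); print(s)
for n in("scene","top","wrist"):
    cv2.imwrite(f"pics/{n}0.png",optics.capture(n)); print(n,optics.camera_model(n))
E
```

```text
pics
{'time_s': 0.0, 'joints': array([ 1.03158994e+00,  3.13485808e-01,  1.49844039e+00, -2.78462654e-05,
        1.33099554e+00, -2.23436925e-01]), 'dq': array([ 0.00097126,  0.00023976, -0.00066868, -0.00048197, -0.0012157 ,
        0.00032421]), 'tau': array([ 2.97016859e-04, -4.12268937e+01, -2.59743226e+01, -1.73308385e-04,
        3.99286626e-03, -3.21708023e-05]), 'eef_pos': array([162.93876609, 498.80409881, 230.71550868]), 'ee_rot': array([-2.34755524e-04,  1.57226290e-01,  9.87562379e-01, -6.21840516e-04]), 'force': array([0.0969654 , 0.94623394, 0.75293271]), 'wrist_torque': array([-0.01350957,  0.02802088,  0.0114672 ]), 'grip_force': 0.0, 'grip_width': 0.9981573619712825}
scene {'vfov': 43.368749552624216, 'cx': 276.5134615266435, 'cy': 212.44244468621693, 'R': array([[ 0.85437331, -0.51934532,  0.01807432],
       [-0.34607629, -0.59458627, -0.72573988],
       [ 0.38765635,  0.61379769, -0.68773174]]), 't': array([-360.53632102,  291.45138519, 1025.52279404])}
top {'vfov': 49.11997158012674, 'cx': 284.30970684309807, 'cy': 210.45927057092405, 'R': array([[ 0.02934374, -0.999565  , -0.00295739],
       [-0.99540319, -0.02895146, -0.09129243],
       [ 0.09116709,  0.00562266, -0.99581974]]), 't': array([ 126.71394555,  523.39286987, 1106.39090412])}
wrist {'vfov': 65.70646984690485, 'cx': 280.5677254593221, 'cy': 205.46472510843697, 'mount': array([[ 9.91387720e-04, -9.62659522e-01, -2.70713248e-01,
         6.78535673e+01],
       [ 9.99999252e-01,  7.60481816e-04,  9.57847166e-04,
        -7.31691470e-02],
       [-7.16208192e-04, -2.70713995e-01,  9.62659555e-01,
        -1.43429673e+02],
       [ 0.00000000e+00,  0.00000000e+00,  0.00000000e+00,
         1.00000000e+00]])}
```

View pics/top0.png

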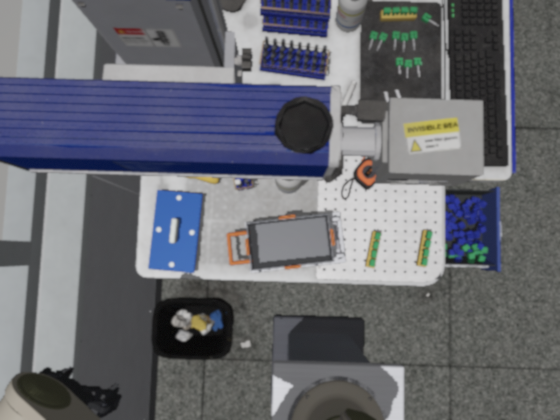

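View pics/scene0.png

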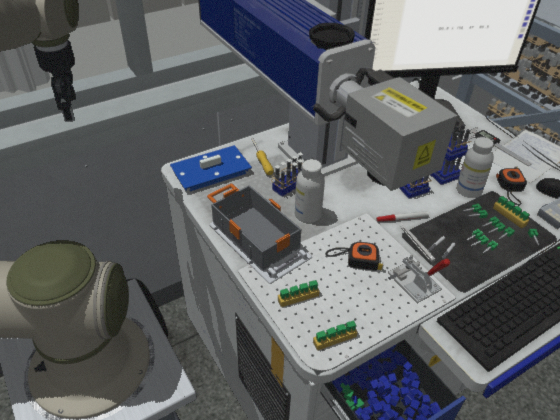

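```bash
cat > h.py <<'E'
import numpy as np, cv2
from rig import telemetry, optics, ctrl
from scipy.spatial.transform import Rotation as Ro
def tool():
    s=telemetry.sense(); q=s["ee_rot"]
    return np.array(s["eef_pos"]),Ro.from_quat([q[1],q[2],q[3],q[0]]).as_matrix()
def cam(n,pose=None):
    m=optics.camera_model(n); f=210/np.tan(np.radians(m["vfov"]/2))
    if n=="wrist":
        p,R=pose if pose else tool(); M=np.array(m["mount"]); Rw=R@M[:3,:3]; c=R@M[:3,3]+p
    else: Rw=np.array(m["R"]).T; c=-Rw@np.array(m["t"])
    return f,m["cx"],m["cy"],Rw,c,n=="wrist"
def back(C,uv,z):
    f,cx,cy,Rw,c,fe=C; d=np.atleast_2d(uv).astype(float)-[cx,cy]
    if fe:
        r=np.hypot(*d.T)+1e-9; a=r/f; v=np.c_[d*(np.sin(a)/r)[:,None],np.cos(a)]
    else: v=np.c_[d/f,np.ones(len(d))]
    w=v@Rw.T; return c+w*((z-c[2])/w[:,2])[:,None]
def proj(C,X):
    f,cx,cy,Rw,c,fe=C; v=(np.atleast_2d(X)-c)@Rw
    if fe:
        r=np.hypot(v[:,0],v[:,1])+1e-9; k=f*np.arctan2(r,v[:,2])/r
        return v[:,:2]*k[:,None]+[cx,cy]
    return v[:,:2]/v[:,2:]*f+[cx,cy]
def blobs(im,lo,hi,amin=20):
    m=cv2.inRange(cv2.cvtColor(im,cv2.COLOR_BGR2HSV),np.array(lo),np.array(hi))
    m=cv2.morphologyEx(m,cv2.MORPH_CLOSE,np.ones((5,5)))
    n,l,st,ce=cv2.connectedComponentsWithStats(m)
    return [(st[i],ce[i],cv2.minAreaRect(np.argwhere(l==i)[:,::-1].astype(np.float32))) for i in range(1,n) if st[i,4]>=amin]
def delta(x,y,z,yaw):
    """from current pose to TCP x,y,z, pointing down with tool y axis at yaw (rad)"""
    p,R=tool(); 
    b=None
    for k in(0,1):
        a=yaw+k*np.pi; yv=np.array([np.cos(a),np.sin(a),0]); zv=np.array([0,0,-1.]); xv=np.cross(yv,zv)
        T=np.c_[xv,yv,zv]; rv=Ro.from_matrix(R.T@T).as_rotvec()
        if b is None or np.linalg.norm(rv)<np.linalg.norm(b): b=rv
    print("tool shift/200:",np.round(R.T@(np.array([x,y,z])-p)/200,4),"rot/90deg:",np.round(b/(np.pi/2),4), "pos",np.round(p,1))
E
python3 - <<'E'
from h import *
im=cv2.imread("pics/top0.png"); C=cam("top")
for nm,lo,hi,z in(("strip",(20,90,60),(90,255,255),24),("blue",(100,120,60),(120,255,255),22),("orange",(5,130,120),(16,255,255),70)):
    for st,ce,r in blobs(im,lo,hi):
        if 180<ce[1]<285 and 130<ce[0]<450:
            print(nm,st,np.round(ce),np.round(cv2.boxPoints(r)).tolist()); print("  ",np.round(back(C,ce,z)[0]), np.round(back(C,cv2.boxPoints(r),z)).tolist())
cr=im[180:290,130:460]; cv2.imwrite("pics/topc.png",cv2.resize(cr,None,fx=2.4,fy=2.4,interpolation=cv2.INTER_CUBIC))
E
```

```text
strip [366 231  14  35 252] [372. 249.] [[365.0, 265.0], [372.0, 231.0], [380.0, 232.0], [373.0, 266.0]]
   [432. -76.  24.] [[392.0, -58.0, 24.0], [476.0, -74.0, 24.0], [473.0, -93.0, 24.0], [389.0, -77.0, 24.0]]
strip [417 230  14  35 301] [424. 248.] [[416.0, 264.0], [423.0, 230.0], [432.0, 231.0], [425.0, 265.0]]
   [ 438. -201.   24.] [[398.0, -183.0, 24.0], [482.0, -198.0, 24.0], [479.0, -220.0, 24.0], [395.0, -205.0, 24.0]]
blue [241 179   6   7  25] [243. 183.] [[241.0, 179.0], [245.0, 178.0], [246.0, 185.0], [242.0, 186.0]]
   [586. 246.  22.] [[595.0, 252.0, 22.0], [597.0, 242.0, 22.0], [580.0, 238.0, 22.0], [578.0, 248.0, 22.0]]
blue [ 150  191   52   81 3153] [176. 231.] [[149.0, 267.0], [158.0, 189.0], [202.0, 194.0], [194.0, 272.0]]
   [462. 407.  22.] [[371.0, 468.0, 22.0], [565.0, 457.0, 22.0], [555.0, 346.0, 22.0], [362.0, 358.0, 22.0]]
orange [279 215  16   3  32] [287. 216.] [[279.0, 215.0], [294.0, 215.0], [294.0, 217.0], [279.0, 217.0]]
   [502. 135.  70.] [[504.0, 154.0, 70.0], [505.0, 119.0, 70.0], [500.0, 118.0, 70.0], [499.0, 154.0, 70.0]]
orange [228 231  21  33 153] [235. 247.] [[227.0, 232.0], [245.0, 231.0], [248.0, 262.0], [230.0, 264.0]]
   [426. 255.  70.] [[459.0, 275.0, 70.0], [465.0, 233.0, 70.0], [392.0, 222.0, 70.0], [386.0, 265.0, 70.0]]
orange [331 230   3  14  24] [332. 237.] [[331.0, 230.0], [332.0, 230.0], [334.0, 243.0], [332.0, 243.0]]
   [457.  28.  70.] [[472.0, 32.0, 70.0], [473.0, 28.0, 70.0], [442.0, 24.0, 70.0], [442.0, 27.0, 70.0]]
orange [246 240   4  14  35] [247. 246.] [[246.0, 240.0], [248.0, 240.0], [249.0, 253.0], [247.0, 253.0]]
   [428. 226.  70.] [[443.0, 231.0, 70.0], [444.0, 225.0, 70.0], [413.0, 221.0, 70.0], [412.0, 226.0, 70.0]]
orange [286 265  13   3  28] [292. 266.] [[286.0, 265.0], [298.0, 265.0], [298.0, 267.0], [286.0, 267.0]]
   [386. 120.  70.] [[388.0, 134.0, 70.0], [388.0, 106.0, 70.0], [384.0, 106.0, 70.0], [383.0, 134.0, 70.0]]
```

View pics/topc.png

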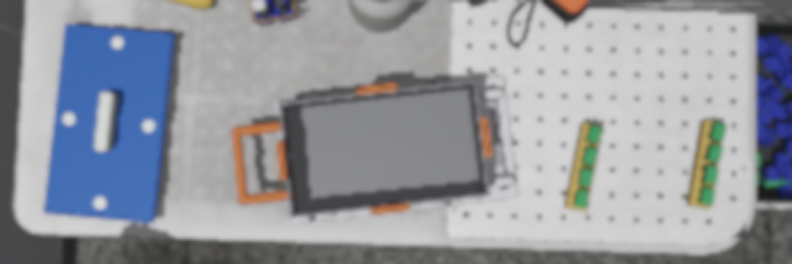

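View pics/wrist0.png

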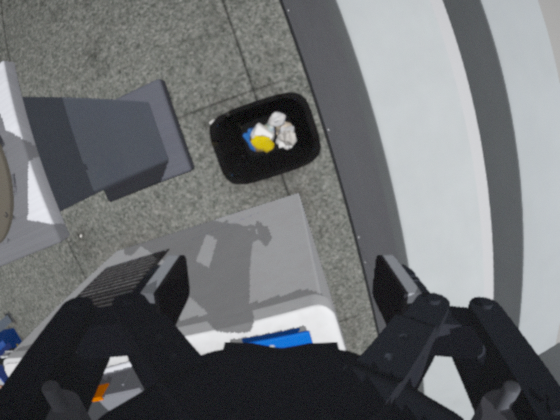

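```bash
python3 - <<'E'
from h import *
delta(430,-76,190,np.radians(79.6))
E
```

```text
tool shift/200: [-2.1619 -2.3174  0.2061] rot/90deg: [-0.0006 -0.0002 -0.0855] pos [163.  498.9 230.9]
```

{"fn": "servo_tool", "kwargs": {
  "deltas": [
    [[-0.135,-0.145,0.013],[0,0,0],0.6],
    [[-0.135,-0.145,0.013],[0,0,0],0.6],
    [[-0.135,-0.145,0.013],[0,0,0],0.6],
    [[-0.135,-0.145,0.013],[0,0,0],0.6],
    [[-0.135,-0.145,0.013],[0,0,0],0.6],
    [[-0.135,-0.145,0.013],[0,0,0],0.6],
    [[-0.135,-0.145,0.013],[0,0,0],0.6],
    [[-0.135,-0.145,0.013],[0,0,0],0.6]
  ]
}}

```text
time_s: 0.95
eef_pos: [296.6, 210.0, 210.4]
ee_rot: [0.0, 0.157, 0.988, 0.0]
force: [0.7, 0.6, 0.1]
grip_width: 0.598
grip_force: 0.0
```

{"fn": "servo_tool", "kwargs": {
  "deltas": [
    [[-0.135,-0.145,0.013],[0,0,0],0.6],
    [[-0.135,-0.145,0.013],[0,0,0],0.6],
    [[-0.135,-0.145,0.013],[0,0,0],0.6],
    [[-0.135,-0.145,0.013],[0,0,0],0.6],
    [[-0.135,-0.145,0.013],[0,0,0],0.6],
    [[-0.135,-0.145,0.013],[0,0,0],0.6],
    [[-0.135,-0.145,0.013],[0,0,0],0.6],
    [[0,0,0],[0,0,-0.085],0.6]
  ]
}}

```text
time_s: 1.75
eef_pos: [414.1, -43.5, 191.8]
ee_rot: [-0.0, 0.092, 0.996, -0.0]
force: [0.1, 0.4, 0.1]
grip_width: 0.597
grip_force: 0.0
```

```bash
cat > look.py <<'E'
import sys
from h import *
def look(name):
    P=tool(); im=optics.capture("wrist"); cv2.imwrite(f"pics/{name}.png",im); C=cam("wrist",P)
    print("P",np.round(P[0],1),"yaw",np.round(np.degrees(np.arctan2(P[1][1,1],P[1][0,1])),1)); return im,C
if __name__=="__main__":
    im,C=look(sys.argv[1])
    for nm,lo,hi,z in(("green",(50,90,40),(85,255,255),43),("yellow",(18,110,70),(34,255,255),24)):
        for st,ce,r in blobs(im,lo,hi,80):
            w=back(C,ce,z)[0]; b=cv2.boxPoints(r); B=back(C,b,z)
            print(nm,st,np.round(ce),np.round(w),np.round(B[:,:2]).tolist())
E
python3 look.py w1; python3 -c "
from h import *; delta(430,-76,190,np.radians(79.6))"
```

```text
P [414.1 -43.5 191.8] yaw 79.4
green [ 242  170   15   86 1041] [249. 212.] [429. -76.  43.] [[389.0, -75.0], [390.0, -64.0], [474.0, -79.0], [472.0, -91.0]]
green [ 125  201   25   76 1038] [137. 238.] [ 435. -198.   43.] [[396.0, -202.0], [397.0, -183.0], [479.0, -196.0], [480.0, -216.0]]
green [ 66 204  37  33 729] [ 81. 220.] [ 404. -262.   43.] [[390.0, -290.0], [387.0, -237.0], [420.0, -236.0], [425.0, -290.0]]
yellow [414  21  25  23 300] [428.  32.] [281. 134.  24.] [[285.0, 114.0], [265.0, 133.0], [279.0, 151.0], [298.0, 131.0]]
yellow [240 164  23  86 794] [254. 201.] [424. -72.  24.] [[385.0, -79.0], [389.0, -58.0], [476.0, -74.0], [473.0, -97.0]]
yellow [129 193  32  78 990] [148. 229.] [ 433. -192.   24.] [[392.0, -204.0], [392.0, -178.0], [481.0, -187.0], [483.0, -216.0]]
yellow [541 256  19  17 275] [551. 264.] [589. 316.  24.] [[570.0, 291.0], [581.0, 333.0], [610.0, 341.0], [597.0, 297.0]]
tool shift/200: [-0.112  -0.1535  0.0089] rot/90deg: [ 0.0001 -0.0006  0.0047] pos [413.3 -41.9 191.8]
```

View pics/w1.png

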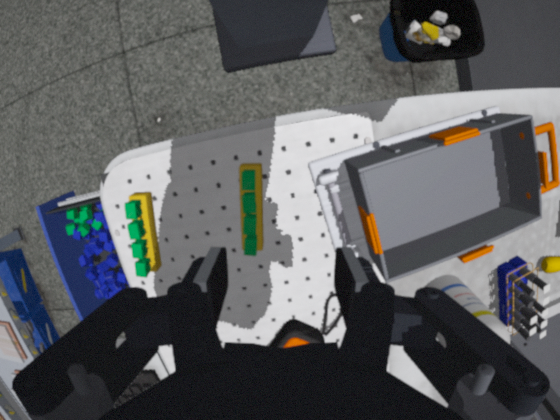

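{"fn": "servo_tool", "kwargs": {
  "deltas": [
    [[-0.06,-0.078,0.1],[0,0,0.005],0.55],
    [[-0.059,-0.078,0.1],[0,0,0],0.55],
    [[0,0,0.2],[0,0,0],0.55],
    [[0,0,0.2],[0,0,0],0.55],
    [[0,0,0.15],[0,0,0],0.55],
    [[0,0,0.1],[0,0,0],0.55],
    [[0,0,0.05],[0,0,0],0.55],
    [[0,0,0],[0,0,0],0.55]
  ],
  "squeeze": 40
}}

```text
time_s: 2.6
eef_pos: [430.1, -74.8, 11.7]
ee_rot: [-0.001, 0.095, 0.995, 0.0]
force: [-0.5, 0.5, 0.5]
grip_width: 0.553
grip_force: 0.0
```

```bash
python3 look.py w2 | grep -v "z$"; python3 -c "
from h import *; delta(431,-77,8,np.radians(79.6))"
```

```text
P [430.1 -74.8  11.7] yaw 79.1
green [ 257  189   35  160 4798] [274. 266.] [417. -75.  43.] [[387.0, -75.0], [389.0, -64.0], [459.0, -76.0], [457.0, -90.0]]
green [   0  237   77  111 3325] [ 42. 290.] [ 415. -193.   43.] [[388.0, -230.0], [378.0, -181.0], [432.0, -164.0], [452.0, -211.0]]
yellow [457   0  22  20 290] [468.   8.] [325.  32.  24.] [[323.0, 24.0], [317.0, 31.0], [325.0, 41.0], [331.0, 33.0]]
yellow [ 249  172   52  174 3206] [277. 242.] [415. -74.  24.] [[383.0, -79.0], [387.0, -58.0], [475.0, -73.0], [470.0, -99.0]]
yellow [  35  229   63   98 2832] [ 71. 272.] [ 415. -186.   24.] [[392.0, -205.0], [388.0, -171.0], [441.0, -170.0], [452.0, -208.0]]
tool shift/200: [-0.0035 -0.0089  0.023 ] rot/90deg: [ 0.     -0.0001 -0.0058] pos [430.6 -75.1  12.6]
```

View pics/w2.png

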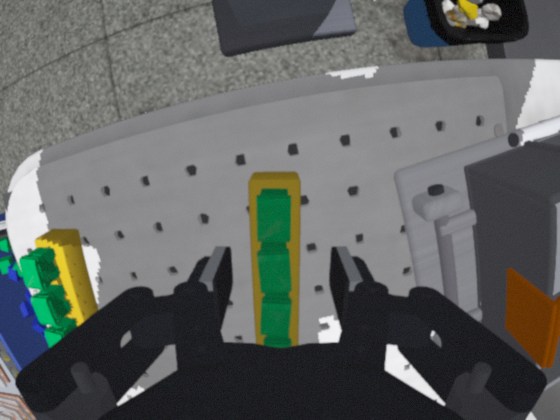

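{"fn": "servo_tool", "kwargs": {
  "deltas": [
    [[-0.004,-0.005,0.022],[0,0,0],0.55],
    [[0,0,0],[0,0,0],0.0],
    [[0,0,0],[0,0,0],0.0],
    [[0,0,0],[0,0,0],0.0],
    [[0,0,0],[0,0,0],0.0],
    [[0,0,0],[0,0,0],0.0],
    [[0,0,0],[0,0,0],0.0]
  ],
  "squeeze": 50
}}

```text
time_s: 3.35
eef_pos: [431.5, -76.6, 8.6]
ee_rot: [0.001, 0.095, 0.995, -0.0]
force: [-1.3, 0.5, 5.8]
grip_width: 0.24
grip_force: 49.8
```

```bash
python3 - <<'E'
from h import *
# case rim corners in w1, shown overlay from approx pose to check
im=cv2.imread("pics/w1.png"); 
cv2.imwrite("pics/w1c.png",cv2.resize(im[80:290,300:560],None,fx=2.8,fy=2.8,interpolation=cv2.INTER_CUBIC))
print(telemetry.sense()["grip_width"],telemetry.sense()["grip_force"],telemetry.sense()["eef_pos"])
E
```

```text
0.23957456182839854 49.80658292770386 [431.53854785 -76.60034455   8.56774461]
```

View pics/w1c.png

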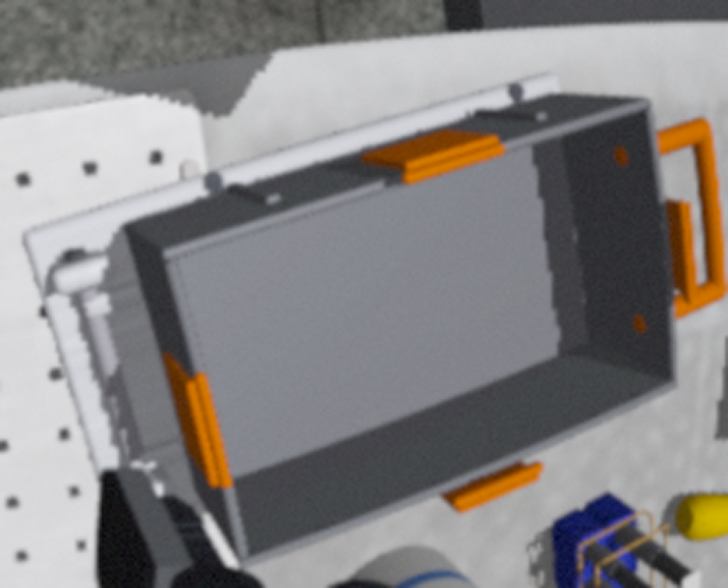

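```bash
cat > fit.py <<'E'
from h import *
from scipy.optimize import least_squares
def fitrect(C,uv,model,x0):
    """model Nx3 local pts (z world), x0=(x,y,yaw of local x)"""
    def W(p): c,s=np.cos(p[2]),np.sin(p[2]); return np.c_[p[0]+c*model[:,0]-s*model[:,1],p[1]+s*model[:,0]+c*model[:,1],model[:,2]]
    r=least_squares(lambda p:(proj(C,W(p))-uv).ravel(),x0,x_scale=[1,1,.01]); return r.x,r.fun.reshape(-1,2)
E
python3 - <<'E'
from fit import *
y=np.radians(79.4); R=np.c_[np.cross([np.cos(y),np.sin(y),0],[0,0,-1]),[np.cos(y),np.sin(y),0],[0,0,-1]]
C=cam("wrist",(np.array([413.9,-43.,191.8]),R))
uv=np.array([(165,253),(652,101),(677,383),(243,560)])/2.8+[300,80]
# local: x across, y toward handle
m=np.array([(-57,-98,74),(-57,98,74),(57,98,74),(57,-98,74)],float)
p,r=fitrect(C,uv,m,[443,126,.13]); print(p[:2],np.degrees(p[2]),r.round(1).tolist())
Ct=cam("top")
# top: latches midpoint estimates
uvt=np.array([(283,295/1),]) 
c,s=np.cos(p[2]),np.sin(p[2])
print("top rim corners pred",[(proj(Ct,np.array([p[0]+c*a-s*b,p[1]+s*a+c*b,z]))[0]-[130,180])*2.4 for a,b,z in m])
h=lambda a,b:(p[0]+c*a-s*b,p[1]+s*a+c*b)
print("spots -53,53",h(0,-53),h(0,53),"handle",h(0,143))
delta(*h(0,-53),110,p[2]+np.pi/2)
E
```

```text
[443.09694292 130.51655131] 7.956875748555964 [[-0.1, -1.7], [0.1, -1.6], [0.7, 1.2], [0.0, 2.9]]
top rim corners pred [array([486.5573651, 194.3130145]), array([285.51303057, 216.55642004]), array([273.58529431,  99.76741139]), array([472.71180176,  77.88737952])]
spots -53,53 (np.float64(450.43361241161574), np.float64(78.02680677566863)) (np.float64(435.7602734268079), np.float64(183.006295834422)) handle (np.float64(423.3017780623483), np.float64(272.13982428053333))
tool shift/200: [ 0.0528  0.7769 -0.5075] rot/90deg: [-0.0003  0.0007 -0.2095] pos [431.5 -76.6   8.6]
```

{"fn": "servo_tool", "kwargs": {
  "deltas": [
    [[0,0,-0.05],[0,0,0],0.0],
    [[0,0,-0.1],[0,0,0],0.0],
    [[0,0,-0.15],[0,0,0],0.0],
    [[0,0,-0.15],[0,0,0],0.0],
    [[0,0,-0.15],[0,0,0],0.0],
    [[0,0,0],[0,0,0],0.0]
  ]
}}

```text
time_s: 3.95
eef_pos: [432.7, -77.1, 131.7]
ee_rot: [0.003, 0.095, 0.995, -0.001]
force: [0.2, 0.5, -0.8]
grip_width: 0.244
grip_force: 49.0
```

{"fn": "servo_tool", "kwargs": {
  "deltas": [
    [[0.013,0.15,0],[0,0,0],0.0],
    [[0.013,0.19,0],[0,0,0],0.0],
    [[0.013,0.19,0],[0,0,0],0.0],
    [[0.013,0.15,0],[0,0,0],0.0],
    [[0,0.08,0],[0,0,-0.05],0.0],
    [[0,0,0],[0,0,-0.08],0.0],
    [[0,0,0],[0,0,-0.08],0.0],
    [[0,0,0],[0,0,0],0.0]
  ]
}}

```text
time_s: 4.75
eef_pos: [449.2, 75.0, 127.5]
ee_rot: [-0.001, -0.07, 0.998, 0.0]
force: [-0.4, -0.6, -0.5]
grip_width: 0.242
grip_force: 49.1
```

```bash
python3 look.py w3|head -1; python3 - <<'E'
from h import *
print(telemetry.sense()["eef_pos"],telemetry.sense()["grip_width"]); delta(450,77,110,np.radians(98))
E
```

```text
P [449.2  75.  127.5] yaw 98.1
[449.31683307  74.84917323 127.58815472] 0.23942300891603713
tool shift/200: [-0.0049  0.0102  0.0879] rot/90deg: [ 0.0001 -0.0005 -0.0016] pos [449.3  74.8 127.6]
```

View pics/w3.png

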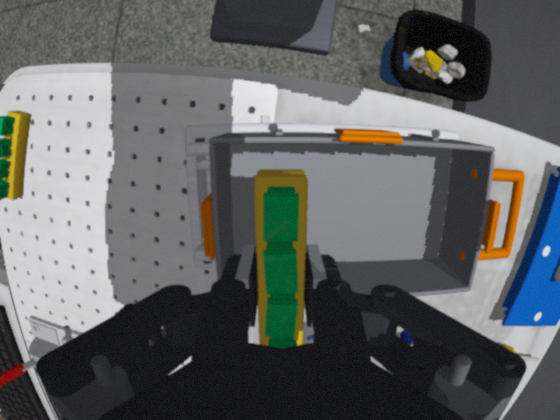

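```bash
python3 - <<'E'
from fit import *
C=cam("wrist")
uv=np.array([(209,141),(493,147),(471,293)])
m=np.array([(-57,-98,74),(-57,98,74),(57,98,74)],float)
p,r=fitrect(C,uv,m,[443,128,.13]); print(p[:2],np.degrees(p[2]),r.round(1).tolist())
# strip's foam top near end corner location
B=back(C,[(255,172),(306,172)],0); P,R=tool()
h=P[2]-8.5+24
print("strip near end", back(C,[(257,172),(305,172)],P[2]-8.5+4+20).round(1))
im=cv2.imread("pics/w3.png");hsv=cv2.cvtColor(im,cv2.COLOR_BGR2HSV)
for q in range(130,165,1): print(q,im[q,450],end=" ")
print()
for q in range(460,505,2): print(q,im[200,q],end=" ")
E
```

```text
[444.75522814 128.48467558] 8.284077837117861 [[-0.9, 0.2], [1.7, 1.0], [-0.6, -1.5]]
strip near end [[405.3  59.  143.1]
 [402.6  78.  143.1]]
130 [194 190 191] 131 [197 191 190] 132 [206 200 199] 133 [216 210 209] 134 [223 217 215] 135 [223 217 215] 136 [222 215 214] 137 [221 215 213] 138 [210 203 201] 139 [146 140 138] 140 [81 79 75] 141 [77 74 71] 142 [84 80 75] 143 [116 110 106] 144 [134 127 126] 145 [144 138 137] 146 [139 133 131] 147 [126 120 117] 148 [95 91 89] 149 [79 74 71] 150 [72 68 67] 151 [68 63 59] 152 [68 66 64] 153 [69 66 64] 154 [67 64 63] 155 [68 64 60] 156 [69 66 63] 157 [73 69 65] 158 [74 72 70] 159 [75 70 68] 160 [80 75 73] 161 [94 88 85] 162 [83 80 80] 163 [73 69 67] 164 [65 60 57] 
460 [55 51 49] 462 [56 49 48] 464 [56 50 51] 466 [52 49 49] 468 [54 52 52] 470 [51 49 48] 472 [53 50 49] 474 [56 50 50] 476 [55 50 52] 478 [53 49 48] 480 [53 51 50] 482 [57 52 54] 484 [57 52 51] 486 [80 77 76] 488 [86 84 89] 490 [ 39  62 103] 492 [ 91 104 130] 494 [146 150 157] 496 [151 155 167] 498 [174 175 178] 500 [181 180 180] 502 [181 180 180] 504 [177 177 177]
```

{"fn": "servo_tool", "kwargs": {
  "deltas": [
    [[-0.014,0.004,0.1],[0,0,0],0.0],
    [[0,0,0.12],[0,0,0],0.0],
    [[0,0,0.1],[0,0,0],0.0],
    [[0,0,0.1],[0,0,0],0.0],
    [[0,0,0.07],[0,0,0],0.0],
    [[0,0,0.03],[0,0,0],0.0],
    [[0,0,0.015],[0,0,0],0.0],
    [[0,0,0.0],[0,0,0],0.0]
  ]
}}

```text
time_s: 5.6
eef_pos: [452.3, 77.5, 21.3]
ee_rot: [0.0, -0.068, 0.998, 0.001]
force: [-1.6, 17.1, 6.0]
grip_width: 0.236
grip_force: 59.9
```

{"fn": "servo_tool", "kwargs": {
  "deltas": [
    [[0,0,-0.05],[0,0,0],0.0],
    [[0,0.05,0],[0,0,0],0.0],
    [[0,0,0.04],[0,0,0],0.0],
    [[0,0,0.01],[0,0,0],0.0],
    [[0,0,0],[0,0,0],0.0]
  ]
}}

```text
time_s: 6.1
eef_pos: [450.4, 85.8, 20.0]
ee_rot: [-0.001, -0.069, 0.998, 0.0]
force: [0.2, 0.2, -0.7]
grip_width: 0.241
grip_force: 58.9
```

{"fn": "servo_tool", "kwargs": {
  "deltas": [
    [[0,0,0.008],[0,0,0],0.0],
    [[0,0,0],[0,0,0],0.38],
    [[0,0,0],[0,0,0],0.38],
    [[0,0,0],[0,0,0],0.38],
    [[0,0,-0.1],[0,0,0],0.38],
    [[0,0,-0.2],[0,0,0],0.38],
    [[0,0,-0.25],[0,0,0],0.4],
    [[0,0,-0.1],[0,0,0],0.4]
  ]
}}

```text
time_s: 6.9
eef_pos: [452.4, 85.6, 153.4]
ee_rot: [0.003, -0.07, 0.998, -0.001]
force: [0.0, -0.1, -0.9]
grip_width: 0.401
grip_force: 0.0
```

```bash
python3 look.py w4; python3 - <<'E'
from h import *
delta(436,-201,150,np.radians(80))
E
```

```text
P [452.4  85.6 153.4] yaw 98.0
green [   0  112   24   78 1271] [ 10. 149.] [ 436. -196.   43.] [[398.0, -214.0], [398.0, -176.0], [476.0, -177.0], [481.0, -217.0]]
green [ 273  149   17  104 1543] [281. 200.] [452.  85.  43.] [[412.0, 74.0], [410.0, 86.0], [496.0, 99.0], [498.0, 85.0]]
yellow [410  47  27  27 340] [425.  59.] [312. 193.  24.] [[318.0, 176.0], [298.0, 187.0], [307.0, 207.0], [327.0, 196.0]]
yellow [  12  107   27   82 1217] [ 26. 146.] [ 435. -188.   24.] [[483.0, -222.0], [393.0, -204.0], [395.0, -170.0], [482.0, -185.0]]
yellow [321 121  53   9 328] [346. 125.] [385. 132.  24.] [[390.0, 110.0], [385.0, 110.0], [378.0, 154.0], [384.0, 155.0]]
yellow [ 268  142   27  105 1235] [281. 188.] [446.  85.  24.] [[409.0, 68.0], [406.0, 90.0], [498.0, 104.0], [502.0, 81.0]]
yellow [485 331  16  12  96] [494. 336.] [595. 381.  24.] [[589.0, 360.0], [581.0, 362.0], [599.0, 401.0], [608.0, 400.0]]
tool shift/200: [ 0.2849 -1.407   0.0246] rot/90deg: [-0.0006  0.0057  0.2002] pos [453.1  85.6 154.8]
```

{"fn": "servo_tool", "kwargs": {
  "deltas": [
    [[0.04,-0.2,0],[0,0,0],0.55],
    [[0.04,-0.2,0],[0,0,0],0.55],
    [[0.04,-0.2,0],[0,0,0],0.55],
    [[0.04,-0.2,0],[0,0,0],0.55],
    [[0.04,-0.2,0],[0,0,0],0.55],
    [[0.04,-0.2,0],[0,0,0],0.55],
    [[0.04,-0.2,0],[0,0,0],0.55],
    [[0,0,0],[0,0,0.08],0.55]
  ]
}}

```text
time_s: 7.75
eef_pos: [433.9, -203.4, 148.8]
ee_rot: [0.0, -0.005, 1.0, -0.001]
force: [-0.9, 0.8, -0.8]
grip_width: 0.548
grip_force: 0.0
```

{"fn": "servo_tool", "kwargs": {
  "deltas": [
    [[0,0,0],[0,0,0.08],0.55],
    [[0,0,0],[0,0,0.04],0.55],
    [[0,0,0],[0,0,0],0.55],
    [[0,0,0],[0,0,0],0.55]
  ]
}}

```text
time_s: 8.15
eef_pos: [434.4, -199.2, 149.0]
ee_rot: [-0.0, 0.086, 0.996, -0.0]
force: [-0.1, 0.7, 0.1]
grip_width: 0.55
grip_force: 0.0
```

```bash
python3 look.py w5; python3 - <<'E'
from h import *
delta(436,-200,8.5,np.radians(80))
E
```

```text
P [ 434.4 -199.2  149. ] yaw 80.1
green [546 134  14  81 760] [554. 170.] [447.  84.  43.] [[409.0, 70.0], [411.0, 91.0], [498.0, 96.0], [493.0, 73.0]]
green [ 270  155   16  101 1431] [277. 205.] [ 436. -202.   43.] [[395.0, -201.0], [397.0, -189.0], [480.0, -203.0], [478.0, -216.0]]
green [169 170  48  31 475] [203. 183.] [ 407. -258.   43.] [[397.0, -285.0], [397.0, -248.0], [422.0, -249.0], [423.0, -286.0]]
green [ 128  174   50   41 1176] [148. 194.] [ 408. -307.   43.] [[393.0, -328.0], [393.0, -282.0], [424.0, -282.0], [426.0, -330.0]]
yellow [472  14  17  19 209] [480.  23.] [299.  13.  24.] [[297.0, -0.0], [287.0, 12.0], [299.0, 28.0], [310.0, 15.0]]
yellow [539 129  17  79 442] [546. 158.] [439.  90.  24.] [[408.0, 77.0], [408.0, 100.0], [498.0, 116.0], [495.0, 91.0]]
yellow [ 264  149   27  101 1004] [278. 193.] [ 431. -201.   24.] [[392.0, -206.0], [395.0, -185.0], [483.0, -199.0], [479.0, -222.0]]
yellow [387 345  10  14  89] [391. 351.] [ 630. -108.   24.] [[621.0, -115.0], [619.0, -106.0], [640.0, -100.0], [642.0, -108.0]]
tool shift/200: [-0.0088 -0.0025  0.7031] rot/90deg: [-0.     -0.0002  0.0011] pos [ 434.4 -199.2  149.1]
```

{"fn": "servo_tool", "kwargs": {
  "deltas": [
    [[-0.018,-0.011,0.1],[0,0,-0.004],0.55],
    [[0,0,0.2],[0,0,0],0.55],
    [[0,0,0.2],[0,0,0],0.55],
    [[0,0,0.12],[0,0,0],0.55],
    [[0,0,0.06],[0,0,0],0.55],
    [[0,0,0.023],[0,0,0],0.55],
    [[0,0,0],[0,0,0],0.4],
    [[0,0,0],[0,0,0],0.0]
  ]
}}

```text
time_s: 9.0
eef_pos: [438.3, -202.4, 9.8]
ee_rot: [0.001, 0.084, 0.996, -0.001]
force: [-3.3, 2.3, 25.5]
grip_width: 0.242
grip_force: 32.3
```

{"fn": "servo_tool", "kwargs": {
  "deltas": [
    [[0,0,0],[0,0,0],0.0],
    [[0,0,0],[0,0,0],0.0],
    [[0,0,0],[0,0,0],0.0],
    [[0,0,-0.05],[0,0,0],0.0],
    [[0,0,-0.15],[0,0,0],0.0],
    [[0,0,-0.2],[0,0,0],0.0],
    [[0,0,-0.2],[0,0,0],0.0],
    [[0,0,0],[0,0,0],0.0]
  ]
}}

```text
time_s: 9.8
eef_pos: [439.6, -203.4, 134.2]
ee_rot: [0.004, 0.084, 0.996, -0.003]
force: [0.0, -0.2, -1.3]
grip_width: 0.242
grip_force: 49.2
```

```bash
python3 look.py w6; python3 - <<'E'
from h import *
# second slot at local y=+48
a=np.radians(8.1); delta(444.5-np.sin(a)*45,128.5+np.cos(a)*45,120,a+np.pi/2)
E
```

```text
P [ 439.6 -203.4  134.2] yaw 80.4
green [171 165  47  32 514] [203. 178.] [ 408. -257.   43.] [[398.0, -282.0], [398.0, -248.0], [422.0, -249.0], [422.0, -284.0]]
green [ 125  169   52   43 1268] [147. 190.] [ 408. -305.   43.] [[394.0, -328.0], [392.0, -282.0], [424.0, -281.0], [427.0, -328.0]]
green [ 264  185   35  164 5008] [281. 263.] [ 486. -212.   43.] [[421.0, -213.0], [425.0, -188.0], [577.0, -211.0], [572.0, -242.0]]
yellow [477  11  18  19 211] [486.  19.] [305.   3.  24.] [[302.0, -10.0], [293.0, 3.0], [306.0, 17.0], [315.0, 4.0]]
yellow [554 128   6  47 125] [558. 144.] [426.  86.  24.] [[409.0, 81.0], [410.0, 89.0], [458.0, 90.0], [457.0, 81.0]]
yellow [ 255  168   52  178 3258] [280. 239.] [ 473. -210.   24.] [[410.0, -219.0], [417.0, -180.0], [591.0, -204.0], [583.0, -254.0]]
tool shift/200: [0.3159 1.8516 0.0504] rot/90deg: [-0.0022  0.0028 -0.1969] pos [ 438.5 -202.6  131.4]
```

{"fn": "servo_tool", "kwargs": {
  "deltas": [
    [[0.02,0.1,0],[0,0,0],0.0],
    [[0.035,0.2,0],[0,0,0],0.0],
    [[0.035,0.2,0],[0,0,0],0.0],
    [[0.035,0.2,0],[0,0,0],0.0],
    [[0.035,0.2,0],[0,0,0],0.0],
    [[0.035,0.2,0],[0,0,0],0.0],
    [[0.035,0.2,0],[0,0,0],0.0],
    [[0.035,0.2,0],[0,0,0],0.0]
  ]
}}

```text
time_s: 10.65
eef_pos: [434.7, 104.3, 128.0]
ee_rot: [-0.001, 0.084, 0.996, -0.0]
force: [1.1, -0.2, -0.5]
grip_width: 0.243
grip_force: 49.2
```

{"fn": "servo_tool", "kwargs": {
  "deltas": [
    [[0.035,0.2,0],[0,0,0],0.0],
    [[0.017,0.15,0],[0,0,0],0.0],
    [[0,0,0],[0,0,-0.07],0.0],
    [[0,0,0],[0,0,-0.08],0.0],
    [[0,0,0],[0,0,-0.047],0.0],
    [[0,0,0],[0,0,0],0.0],
    [[0,0,0],[0,0,0],0.0]
  ]
}}

```text
time_s: 11.35
eef_pos: [436.7, 173.3, 128.2]
ee_rot: [-0.001, -0.07, 0.998, -0.0]
force: [0.1, -0.7, 0.3]
grip_width: 0.241
grip_force: 49.2
```

```bash
python3 look.py w7|head -1; python3 - <<'E'
from h import *
a=np.radians(8.1); delta(444.5-np.sin(a)*45,128.5+np.cos(a)*45,20,a+np.pi/2); print(telemetry.sense()["grip_force"])
E
```

```text
P [436.7 173.3 128.2] yaw 98.0
tool shift/200: [-0.0071 -0.0022  0.5416] rot/90deg: [ 0.     -0.0006 -0.0013] pos [436.8 173.3 128.3]
49.24558997154236
```

View pics/w7.png

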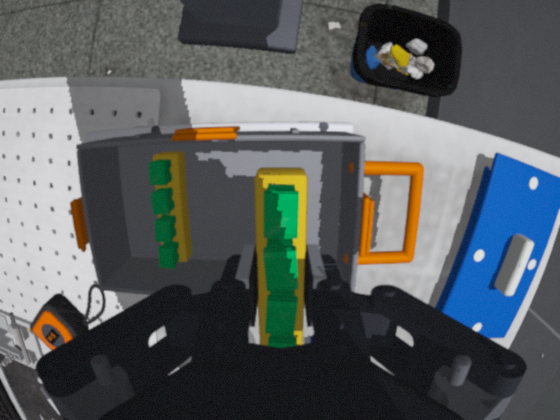

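{"fn": "servo_tool", "kwargs": {
  "deltas": [
    [[-0.007,-0.002,0.1],[0,0,0],0.0],
    [[0,0,0.15],[0,0,0],0.0],
    [[0,0,0.13],[0,0,0],0.0],
    [[0,0,0.09],[0,0,0],0.0],
    [[0,0,0.05],[0,0,0],0.0],
    [[0,0,0.02],[0,0,0],0.0],
    [[0,0,0],[0,0,0],0.0]
  ]
}}

```text
time_s: 12.1
eef_pos: [438.7, 173.2, 20.9]
ee_rot: [0.0, -0.07, 0.998, 0.0]
force: [-0.3, -0.6, -0.4]
grip_width: 0.245
grip_force: 49.3
```

{"fn": "servo_tool", "kwargs": {
  "deltas": [
    [[0,0,0.008],[0,0,0],0.0],
    [[0,0,0],[0,0,0],0.38],
    [[0,0,0],[0,0,0],0.38],
    [[0,0,0],[0,0,0],0.38],
    [[0,0,-0.1],[0,0,0],0.38],
    [[0,0,-0.2],[0,0,0],0.38],
    [[0,0,-0.25],[0,0,0],0.4],
    [[0,0,-0.25],[0,0,0],0.4]
  ]
}}

```text
time_s: 12.9
eef_pos: [438.1, 173.2, 181.4]
ee_rot: [0.0, -0.07, 0.998, 0.0]
force: [1.2, 0.1, -0.8]
grip_width: 0.4
grip_force: 0.0
```

```bash
python3 look.py w8; python3 - <<'E'
from h import *
im=cv2.imread("pics/w8.png");C=cam("wrist")
for st,ce,r in blobs(im,(100,130,70),(118,255,255),1500): print(st,ce,back(C,ce,24)[0], back(C,cv2.boxPoints(r),24)[:,:2].round().tolist())
delta(462,407,180,np.radians(86.6))
E
```

```text
P [438.1 173.2 181.4] yaw 98.1
green [ 273  149   15   94 1255] [280. 195.] [440. 173.  43.] [[400.0, 161.0], [398.0, 173.0], [484.0, 186.0], [486.0, 173.0]]
green [ 172  150   22   92 1418] [183. 195.] [452.  84.  43.] [[413.0, 69.0], [410.0, 86.0], [496.0, 99.0], [500.0, 81.0]]
yellow [377  47  26  27 335] [392.  59.] [297. 259.  24.] [[304.0, 242.0], [284.0, 252.0], [293.0, 273.0], [314.0, 263.0]]
yellow [ 268  142   25   96 1026] [281. 184.] [434. 172.  24.] [[396.0, 155.0], [393.0, 177.0], [485.0, 191.0], [489.0, 168.0]]
yellow [ 174  144   31   93 1160] [195. 186.] [447.  90.  24.] [[409.0, 66.0], [405.0, 92.0], [497.0, 104.0], [503.0, 77.0]]
yellow [349 154  48   5 124] [371. 156.] [394. 254.  24.] [[399.0, 233.0], [396.0, 232.0], [389.0, 279.0], [392.0, 279.0]]
yellow [345 230  44   5 120] [365. 232.] [470. 264.  24.] [[472.0, 243.0], [465.0, 288.0], [468.0, 289.0], [475.0, 244.0]]
yellow [412 329  17  19 178] [420. 337.] [600. 373.  24.] [[596.0, 357.0], [584.0, 361.0], [604.0, 393.0], [617.0, 388.0]]
[  417   146   119   167 10436] [475.03095056 229.14536221] [458.85963357 403.18915039  24.        ] [[555.0, 349.0], [368.0, 358.0], [371.0, 481.0], [591.0, 487.0]]
tool shift/200: [-0.2659  1.1399  0.0504] rot/90deg: [0.0008 0.0087 0.1279] pos [441.4 173.8 189.4]
```

{"fn": "servo_tool", "kwargs": {
  "deltas": [
    [[-0.043,0.19,0],[0,0,0],0.5],
    [[-0.043,0.19,0],[0,0,0],0.5],
    [[-0.043,0.19,0],[0,0,0],0.5],
    [[-0.043,0.19,0],[0,0,0],0.5],
    [[-0.043,0.19,0],[0,0,0],0.5],
    [[-0.043,0.19,0.05],[0,0,0],0.5],
    [[0,0,0],[0,0,0.07],0.5],
    [[0,0,0],[0,0,0.058],0.5]
  ]
}}

```text
time_s: 13.75
eef_pos: [457.1, 407.2, 168.7]
ee_rot: [-0.0, 0.031, 1.0, -0.0]
force: [-1.1, 0.0, 0.0]
grip_width: 0.497
grip_force: 0.0
```

{"fn": "servo_tool", "kwargs": {
  "deltas": [
    [[0,0,0],[0,0,0],0.5],
    [[0,0,0],[0,0,0],0.5]
  ]
}}

```text
time_s: 13.95
eef_pos: [457.6, 406.2, 169.4]
ee_rot: [0.0, 0.029, 1.0, 0.0]
force: [-0.5, 0.0, -0.0]
grip_width: 0.496
grip_force: 0.0
```

```bash
python3 - <<'E'
from look import *
im,C=look("w9")
for nm,lo,hi,z in (("blue",(100,130,70),(118,255,255),24),("white",(0,0,150),(179,60,255),48)):
  for st,ce,r in blobs(im,lo,hi,25):
    if nm=="white" and st[4]>4000: continue
    print(nm,st,ce.round(),[back(C,ce,zz)[0][:2].round(1).tolist() for zz in (24,48)], back(C,cv2.boxPoints(r),z)[:,:2].round().tolist())
E
```

```text
P [457.6 406.2 169.4] yaw 86.7
blue [265  27  20  26 239] [273.  41.] [[321.5, 407.6], [327.2, 407.8]] [[314.0, 397.0], [307.0, 408.0], [326.0, 418.0], [333.0, 407.0]]
blue [  221    90   127   199 21082] [283. 182.] [[449.4, 409.0], [444.5, 409.0]] [[362.0, 359.0], [368.0, 470.0], [563.0, 469.0], [556.0, 339.0]]
blue [ 63 295  28  24  54] [ 80. 305.] [[584.1, 151.4], [567.9, 172.9]] [[571.0, 129.0], [565.0, 137.0], [596.0, 169.0], [602.0, 161.0]]
white [302   8  24  38 367] [313.  27.] [[310.0, 443.3], [316.7, 440.5]] [[300.0, 432.0], [299.0, 451.0], [332.0, 450.0], [332.0, 432.0]]
white [278 100  14  14 156] [284. 106.] [[381.2, 413.8], [381.9, 413.5]] [[376.0, 409.0], [377.0, 419.0], [388.0, 419.0], [387.0, 408.0]]
white [  0 129  16  16 172] [  6. 137.] [[370.6, 91.5], [372.2, 117.9]] [[362.0, 104.0], [364.0, 131.0], [379.0, 133.0], [378.0, 106.0]]
white [ 277  166   16   69 1002] [285. 199.] [[464.8, 409.6], [458.6, 409.6]] [[430.0, 405.0], [431.0, 417.0], [491.0, 414.0], [490.0, 401.0]]
white [233 191  14  13 134] [239. 197.] [[460.9, 367.9], [455.0, 371.4]] [[454.0, 364.0], [4
[... 318 characters left out ...]
0]]
white [278 272  12  11 106] [284. 277.] [[545.6, 404.2], [532.6, 404.6]] [[527.0, 400.0], [528.0, 410.0], [538.0, 409.0], [538.0, 399.0]]
white [126 333  10  13  71] [130. 338.] [[628.4, 212.5], [608.5, 228.9]] [[614.0, 216.0], [599.0, 234.0], [606.0, 238.0], [621.0, 221.0]]
white [  0 365  28  35 464] [ 11. 381.] [[779.2, -110.6], [746.8, -67.3]] [[745.0, -124.0], [698.0, -53.0], [749.0, -7.0], [802.0, -73.0]]
white [121 365  42  38 342] [145. 383.] [[709.3, 208.5], [682.8, 225.2]] [[728.0, 172.0], [645.0, 253.0], [660.0, 262.0], [748.0, 180.0]]
white [  0 400  14  20  50] [  6. 409.] [[897.2, -217.4], [855.0, -165.3]] [[837.0, -179.0], [826.0, -161.0], [879.0, -157.0], [893.0, -175.0]]
```

View pics/w9.png

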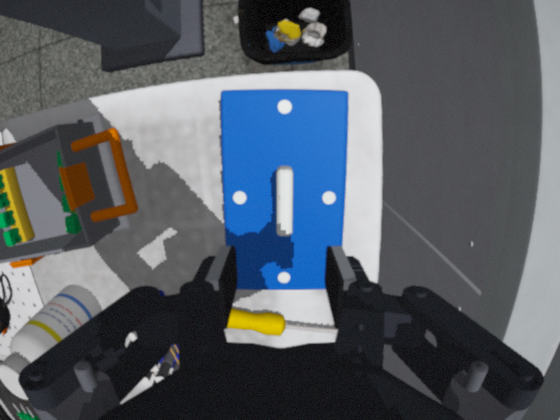

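{"fn": "servo_tool", "kwargs": {
  "deltas": [
    [[-0.028,0.015,0.1],[0,0,0],0.5],
    [[0,0,0.2],[0,0,0],0.5],
    [[0,0,0.2],[0,0,0],0.5],
    [[0,0,0.1],[0,0,0],0.5],
    [[0,0,0.07],[0,0,0],0.5],
    [[0,0,0.03],[0,0,0],0.5],
    [[0,0,0],[0,0,0],0.5]
  ],
  "squeeze": 100
}}

```text
time_s: 14.7
eef_pos: [463.4, 408.9, 29.3]
ee_rot: [0.0, 0.03, 1.0, 0.0]
force: [0.0, 0.2, -1.3]
grip_width: 0.502
grip_force: 0.0
```

```bash
python3 -c "
from h import *
delta(463.4,409,27,np.radians(86.6))"
```

```text
tool shift/200: [0.0003 0.0005 0.0115] rot/90deg: [ 0.0001  0.0002 -0.    ] pos [463.4 408.9  29.3]
```

{"fn": "servo_tool", "kwargs": {
  "deltas": [
    [[0,0,0.008],[0,0,0],0.3],
    [[0,0,0],[0,0,0],0.0],
    [[0,0,0],[0,0,0],0.0],
    [[0,0,0],[0,0,0],0.0],
    [[0,0,0],[0,0,0],0.0],
    [[0,0,0],[0,0,0],0.0],
    [[0,0,0],[0,0,0],0.0]
  ],
  "squeeze": 100
}}

```text
time_s: 15.4
eef_pos: [463.8, 409.3, 28.8]
ee_rot: [0.001, 0.03, 1.0, 0.001]
force: [-1.4, -0.1, 6.7]
grip_width: 0.135
grip_force: 98.6
```

{"fn": "servo_tool", "kwargs": {
  "deltas": [
    [[0,0,-0.04],[0,0,0],0.0],
    [[0,0,-0.08],[0,0,0],0.0],
    [[0,0,-0.12],[0,0,0],0.0],
    [[0,0,-0.16],[0,0,0],0.0],
    [[0,0,-0.16],[0,0,0],0.0],
    [[0,0,-0.1],[0,0,0],0.0],
    [[0,0,0],[0,0,0],0.0]
  ]
}}

```text
time_s: 16.1
eef_pos: [464.2, 409.5, 162.9]
ee_rot: [0.002, 0.03, 1.0, 0.002]
force: [0.7, -0.3, -0.2]
grip_width: 0.136
grip_force: 97.8
```

```bash
python3 -c "
from h import *
print(telemetry.sense()['force'],telemetry.sense()['grip_force'])
delta(444.5,128.5,160,np.radians(8.1))"
```

```text
[ 0.68382542 -0.26457497 -0.19635817] 97.76166200637817
tool shift/200: [ 0.0146 -1.4083  0.0098] rot/90deg: [0.0038 0.0012 0.872 ] pos [464.2 409.5 162.9]
```

{"fn": "servo_tool", "kwargs": {
  "deltas": [
    [[0,0,0],[0,0,0.06],0.0],
    [[0,0,0],[0,0,0.08],0.0],
    [[0,0,0],[0,0,0.08],0.0],
    [[0,0,0],[0,0,0.08],0.0],
    [[0,0,0],[0,0,0.08],0.0],
    [[0,0,0],[0,0,0.08],0.0],
    [[0,0,0],[0,0,0.08],0.0],
    [[0,0,0],[0,0,0.08],0.0]
  ]
}}

```text
time_s: 16.9
eef_pos: [462.7, 408.5, 158.0]
ee_rot: [-0.001, 0.496, 0.868, -0.001]
force: [-0.1, 0.1, -1.4]
grip_width: 0.139
grip_force: 97.7
```

{"fn": "servo_tool", "kwargs": {
  "deltas": [
    [[0,0,0],[0,0,0.08],0.0],
    [[0,0,0],[0,0,0.08],0.0],
    [[0,0,0],[0,0,0.06],0.0],
    [[0,0,0],[0,0,0.03],0.0],
    [[0,0,0],[0,0,0],0.0],
    [[0,0,0],[0,0,0],0.0]
  ]
}}

```text
time_s: 17.5
eef_pos: [462.9, 408.7, 158.6]
ee_rot: [-0.0, 0.654, 0.757, -0.001]
force: [-0.0, 0.5, -0.7]
grip_width: 0.14
grip_force: 97.7
```

```bash
python3 -c "
from h import *
s=telemetry.sense();print(s['joints'],s['grip_force'])
delta(444.5,128.5,160,np.radians(8.1))
im=cv2.imread('pics/w8.png')
from look import *
im,C=look('w10')
for st,ce,r in blobs(im,(5,130,120),(16,255,255),60): print(st,ce.round(1),back(C,ce,70)[0].round(1))
"
```

```text
[ 5.33760710e-01  5.75693279e-01  1.29723506e+00 -1.46375332e-05
  1.27006028e+00  3.87915979e-01] 97.6890242099762
tool shift/200: [-1.3726 -0.2949 -0.0057] rot/90deg: [-0.0008  0.0003  0.0029] pos [462.9 408.7 158.6]
P [462.9 408.7 158.6] yaw 8.4
```

View pics/w10.png

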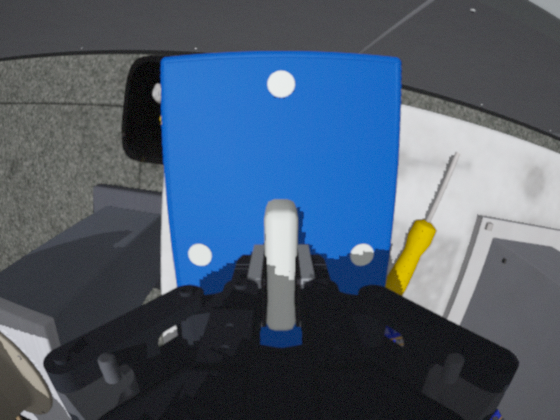

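```bash
cat > refine.py <<'E'
from fit import *
from scipy.ndimage import map_coordinates, gaussian_filter
def pose(p,yawdeg):
    y=np.radians(yawdeg); yv=np.array([np.cos(y),np.sin(y),0]); return np.array(p,float),np.c_[np.cross(yv,[0,0,-1]),yv,[0,0,-1]]
views=[("w3",pose((449.25,74.95,127.55),98.1)),("w7",pose((436.75,173.3,128.25),98.0))]
S=[];
for t in np.linspace(-85,85,35): S+= [(-53,t,74,-1,0),(53,t,74,1,0)]
for t in np.linspace(-48,48,20): S+= [(t,-94,74,0,-1),(t,94,74,0,1)]
S=np.array(S)
def W(p,L): c,s=np.cos(p[2]),np.sin(p[2]); return np.c_[p[0]+c*L[:,0]-s*L[:,1],p[1]+s*L[:,0]+c*L[:,1],L[:,2]]
p=np.array([444.5,128.5,np.radians(8.1)]); mask=np.zeros((420,560),bool)
for it in range(6):
    win=4.5 if it<3 else 3
    obs=[]
    for n,P in views:
        C=cam("wrist",P); im=cv2.imread(f"pics/{n}.png"); hsv=cv2.cvtColor(im,cv2.COLOR_BGR2HSV)
        g=gaussian_filter(cv2.cvtColor(im,cv2.COLOR_BGR2GRAY).astype(float),.8)
        L=S[:,:3]; u=proj(C,W(p,L)); o=L.copy(); o[:,:2]+=S[:,3:]; d=proj(C,W(p,o))-u; d/=np.linalg.norm(d,axis=1)[:,None]
        t=np.arange(-win,win+.01,.25)
        for i in range(len(S)):
            q=u[i]+t[:,None]*d[i]
            if q.min()<2 or q[:,0].max()>556 or q[:,1].max()>(235 if 200<u[i,0]<370 else 290): continue
            x,y=u[i].astype(int)
            if hsv[y-6:y+7,x-6:x+7,1].max()>110: continue
            gr=np.gradient(map_coordinates(g,[q[:,1],q[:,0]],order=1)); k=gr.argmax()
            if gr[k]>1.5 and 0<k<len(t)-1: obs.append((n,i,t[k]))
    idx=[(cam("wrist",dict(views)[n]),i,r) for n,i,r in obs]
    base=p.copy()
    def res(pp):
        out=[]
        for n,P in views:
            C=cam("wrist",P); ii=[i for m,i,_ in obs if m==n]; rr=np.array([r for m,_,r in obs if m==n])
            L=S[ii,:3]; o=L.copy(); o[:,:2]+=S[ii,3:]; u0=proj(C,W(base,L)); d=proj(C,W(base,o))-u0; d/=np.linalg.norm(d,axis=1)[:,None]
            out.append(((proj(C,W(pp,L))-u0)*d).sum(1)-rr)
        return np.concatenate(out)
    p=least_squares(res,p,loss="soft_l1",x_scale=[1,1,.01]).x
r=res(p); print("case",p[:2].round(2),np.degrees(p[2]).round(2),len(r),"med abs",np.median(abs(r)).round(2))
for nm,sel in(("-x",S[:,3]<0),("+x",S[:,3]>0),("-y",S[:,4]<0),("+y",S[:,4]>0)):
    v=[(n,np.median([r[j] for j,(m,i,_) in enumerate(obs) if m==n and sel[i]] or [99]).round(2),sum(m==n and sel[i] for m,i,_ in obs)) for n,_ in views]; print(nm,v)
# cover in hand
im=cv2.imread("pics/w10.png"); C=cam("wrist",(np.zeros(3),np.eye(3)))
for st,ce,rr in blobs(im,(0,0,150),(179,60,255),100):
    f=C; X=back(C,ce,4.8)[0]
    if st[4]<3000: print(st,ce.round(1),"tool xy",X.round(1), "z-4.8@24")
E
python3 refine.py
```

```text
case [442.42 125.58] 8.37 54 med abs 0.25
-x [('w3', np.float64(0.0), np.int64(22)), ('w7', np.float64(0.14), np.int64(12))]
+x [('w3', np.float64(99.0), np.int64(0)), ('w7', np.float64(-2.52), np.int64(1))]
-y [('w3', np.float64(-0.58), np.int64(5)), ('w7', np.float64(-0.05), np.int64(11))]
+y [('w3', np.float64(-2.46), np.int64(3)), ('w7', np.float64(99.0), np.int64(0))]
[530   0  30  18 271] [549.5   5.5] tool xy [151.2 161.7   4.8] z-4.8@24
[267  71  28  26 579] [280.7  83.5] tool xy [83.3  0.6  4.8] z-4.8@24
[153  84   8  17 103] [157.   92.1] tool xy [ 81.8 -57.4   4.8] z-4.8@24
[ 161  178   16  116 1001] [166.1 250.5] tool xy [  2.3 -58.7   4.8] z-4.8@24
[ 264  200   33   80 2079] [280.4 239. ] tool xy [9.5 0.6 4.8] z-4.8@24
[188 244  24  22 400] [199.6 254.3] tool xy [  0.7 -40.5   4.8] z-4.8@24
[351 244  23  12 185] [361.3 249.4] tool xy [ 3.5 41.5  4.8] z-4.8@24
[   0  325   66   85 2057] [ 29.  357.2] tool xy [-101.8 -203.8    4.8] z-4.8@24
```

```bash
python3 - <<'E'
import re
src=open('refine.py').read().split("p=np.array([444.5")[0]; exec(src)
p=np.array([443,128.3,np.radians(8.3)])
def patch(n,P,x,y):
    C=cam("wrist",P); im=cv2.imread(f"pics/{n}.png")[y:y+75,x:x+100]; im=cv2.resize(im,None,fx=4,fy=4,interpolation=cv2.INTER_CUBIC)
    for a,b,col in((53,94,(0,255,0)),(57,98,(255,0,255))):
        L=np.array([(-a,-b,74),(a,-b,74),(a,b,74),(-a,b,74)],float); L=np.concatenate([np.linspace(L[i],L[(i+1)%4],20) for i in range(4)])
        q=(proj(C,W(p,L))-[x,y]+.5)*4; cv2.polylines(im,[q.round().astype(np.int32)],True,col,1)
    return im
v=dict(views)
g=np.vstack([np.hstack([patch("w3",v["w3"],195,125),patch("w3",v["w3"],420,135)]),np.hstack([patch("w7",v["w7"],60,130),patch("w7",v["w7"],290,120)])])
cv2.imwrite("pics/ov.png",g)
E
```

```text
(no output)
```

View pics/ov.png

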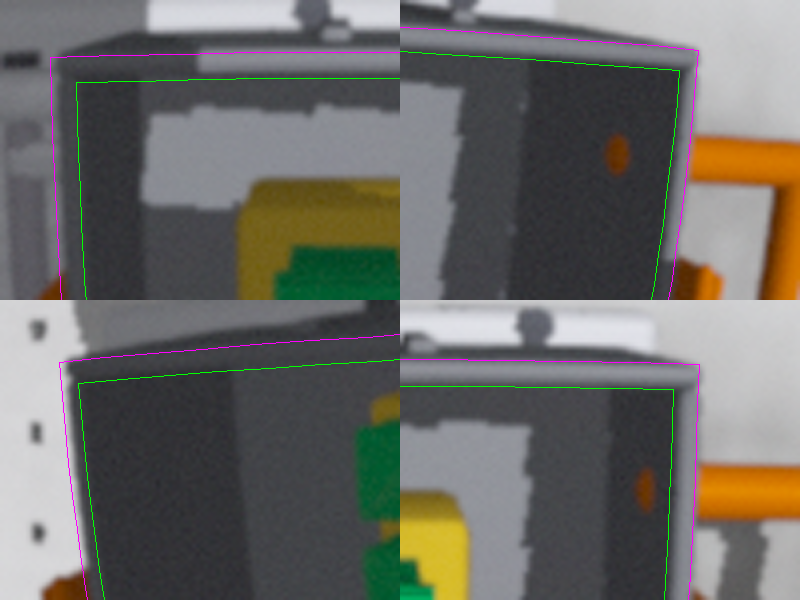

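```bash
python3 - <<'E'
from refine import *
C=cam("wrist",pose((457.6,406.2,169.4),86.7)); print(back(C,[(60,305),(75,310),(95,300),(30,375)],100).round())
delta(442.4,127.3,158,np.radians(8.3))
E
```

```text
case [442.42 125.58] 8.37 54 med abs 0.25
-x [('w3', np.float64(0.0), np.int64(22)), ('w7', np.float64(0.14), np.int64(12))]
+x [('w3', np.float64(99.0), np.int64(0)), ('w7', np.float64(-2.52), np.int64(1))]
-y [('w3', np.float64(-0.58), np.int64(5)), ('w7', np.float64(-0.05), np.int64(11))]
+y [('w3', np.float64(-2.46), np.int64(3)), ('w7', np.float64(99.0), np.int64(0))]
[530   0  30  18 271] [549.5   5.5] tool xy [151.2 161.7   4.8] z-4.8@24
[267  71  28  26 579] [280.7  83.5] tool xy [83.3  0.6  4.8] z-4.8@24
[153  84   8  17 103] [157.   92.1] tool xy [ 81.8 -57.4   4.8] z-4.8@24
[ 161  178   16  116 1001] [166.1 250.5] tool xy [  2.3 -58.7   4.8] z-4.8@24
[ 264  200   33   80 2079] [280.4 239. ] tool xy [9.5 0.6 4.8] z-4.8@24
[188 244  24  22 400] [199.6 254.3] tool xy [  0.7 -40.5   4.8] z-4.8@24
[351 244  23  12 185] [361.3 249.4] tool xy [ 3.5 41.5  4.8] z-4.8@24
[   0  325   66   85 2057] [ 29.  357.2] tool xy [-101.8 -203.8    4.8] z-4.8@24
[[534. 195. 100.]
 [538. 212. 100.]
 [526. 241. 100.]
 [649.  85. 100.]]
tool shift/200: [-1.3772 -0.3064  0.0051] rot/90deg: [-0.0006  0.0003  0.0005] pos [463.  408.7 158.8]
```

{"fn": "servo_tool", "kwargs": {
  "deltas": [
    [[-0.1,-0.022,0],[0,0,0],0.0],
    [[-0.18,-0.04,0],[0,0,0],0.0],
    [[-0.2,-0.045,0],[0,0,0],0.0],
    [[-0.2,-0.045,0],[0,0,0],0.0],
    [[-0.2,-0.045,0],[0,0,0],0.0],
    [[-0.2,-0.045,0],[0,0,0],0.0],
    [[-0.18,-0.04,0],[0,0,0],0.0],
    [[-0.117,-0.024,0],[0,0,0],0.0]
  ]
}}

```text
time_s: 18.35
eef_pos: [441.9, 125.5, 159.5]
ee_rot: [0.0, 0.654, 0.756, -0.0]
force: [1.6, -0.1, -0.7]
grip_width: 0.137
grip_force: 97.9
```

{"fn": "servo_tool", "kwargs": {
  "deltas": [
    [[0,0,0],[0,0,0],0.0],
    [[0,0,0.1],[0,0,0],0.0],
    [[0,0,0.1],[0,0,0],0.0],
    [[0,0,0],[0,0,0],0.0],
    [[0,0,0],[0,0,0],0.0]
  ]
}}

```text
time_s: 18.85
eef_pos: [442.4, 128.0, 119.9]
ee_rot: [-0.0, 0.654, 0.757, 0.0]
force: [-0.3, -0.0, -0.9]
grip_width: 0.136
grip_force: 97.9
```

```bash
python3 -c "
from h import *
delta(442.4,127.3,105,np.radians(8.3)); s=telemetry.sense();print(s['force'],s['grip_force'],s['grip_width'])"
```

```text
tool shift/200: [-0.0034 -0.0007  0.0744] rot/90deg: [-0.     -0.0001  0.0003] pos [442.4 128.  119.9]
[-0.31590351 -0.02781676 -0.87308862] 97.88783311843872 0.13597261425935395
```

{"fn": "servo_tool", "kwargs": {
  "deltas": [
    [[-0.003,0,0.035],[0,0,0],0.0],
    [[0,0,0.03],[0,0,0],0.0],
    [[0,0,0.015],[0,0,0],0.0],
    [[0,0,0.015],[0,0,0],0.0],
    [[0,0,0.015],[0,0,0],0.0],
    [[0,0,0],[0,0,0],0.0]
  ]
}}

```text
time_s: 19.45
eef_pos: [442.3, 126.9, 97.2]
ee_rot: [-0.0, 0.654, 0.756, -0.0]
force: [0.4, 0.1, -0.4]
grip_width: 0.139
grip_force: 97.9
```

{"fn": "servo_tool", "kwargs": {
  "deltas": [
    [[0,0,0.01],[0,0,0],0.0],
    [[0,0,0.01],[0,0,0],0.0],
    [[0,0,0.005],[0,0,0],0.0],
    [[0,0,0],[0,0,0],0.0]
  ]
}}

```text
time_s: 19.85
eef_pos: [442.8, 127.0, 93.5]
ee_rot: [0.001, 0.654, 0.756, 0.0]
force: [-3.2, -0.7, 11.1]
grip_width: 0.137
grip_force: 99.7
```

Contact with the noses at the expected height. Press on.

{"fn": "servo_tool", "kwargs": {
  "deltas": [
    [[0,0,0.01],[0,0,0],0.0],
    [[0,0,0.01],[0,0,0],0.0],
    [[0,0,0.005],[0,0,0],0.0],
    [[0,0,0],[0,0,0],0.0]
  ]
}}

```text
time_s: 20.25
eef_pos: [442.6, 126.9, 87.5]
ee_rot: [0.0, 0.654, 0.756, 0.0]
force: [0.4, -0.1, -0.4]
grip_width: 0.135
grip_force: 98.0
```

{"fn": "servo_tool", "kwargs": {
  "deltas": [
    [[0,0,0.008],[0,0,0],0.0],
    [[0,0,0.008],[0,0,0],0.0],
    [[0,0,0.004],[0,0,0],0.0],
    [[0,0,0],[0,0,0],0.0]
  ]
}}

```text
time_s: 20.65
eef_pos: [442.1, 126.9, 84.6]
ee_rot: [-0.0, 0.654, 0.756, -0.0]
force: [-9.4, -1.8, 19.1]
grip_width: 0.136
grip_force: 101.8
```

{"fn": "servo_tool", "kwargs": {
  "deltas": [
    [[0,0,0.005],[0,0,0],0.0],
    [[0,0,0.003],[0,0,0],0.0],
    [[0,0,-0.01],[0,0,0],0.0],
    [[0,0,0],[0,0,0],0.4],
    [[0,0,0],[0,0,0],0.4],
    [[0,0,0],[0,0,0],0.4]
  ]
}}

```text
time_s: 21.25
eef_pos: [442.3, 126.9, 83.6]
ee_rot: [-0.0, 0.654, 0.756, -0.0]
force: [-0.9, 0.4, 0.5]
grip_width: 0.397
grip_force: 0.0
```

{"fn": "servo_tool", "kwargs": {
  "deltas": [
    [[0,0,-0.1],[0,0,0],0.4],
    [[0,0,-0.2],[0,0,0],0.5],
    [[0,0,-0.25],[0,0,0],0.5],
    [[0,0,-0.1],[0,0,0],0.5],
    [[0,0,0],[0,0,0],0.5],
    [[0,0,0],[0,0,0],0.5]
  ]
}}

```text
time_s: 21.85
eef_pos: [442.1, 126.9, 213.1]
ee_rot: [-0.0, 0.654, 0.756, -0.0]
force: [-0.8, -1.1, -1.2]
grip_width: 0.504
grip_force: 0.0
```

```bash
python3 - <<'E'
from look import *
im,C=look("w11")
for zz in(80,89):
  for st,ce,r in blobs(im,(0,0,130),(179,70,255),100):
    if st[4]<900 and ce[1]<330: print(zz,st,ce.round(1),back(C,ce,zz)[0].round(1))
cv2.imwrite("pics/sc11.png",cv2.resize(optics.capture("scene")[170:275,190:330],None,fx=5,fy=5,interpolation=cv2.INTER_CUBIC))
a=np.radians(8.3); print("handle",442.8-np.sin(a)*143,128.4+np.cos(a)*143); delta(442.8-np.sin(a)*143,128.4+np.cos(a)*143,180,a+np.pi/2)
E
```

```text
P [442.1 126.9 213.1] yaw 8.3
80 [265  65  49  17 503] [291.3  70.8] [436.1 234.6  80. ]
80 [274  92  15  15 178] [281.  99.] [431.1 209.3  80. ]
80 [228 188  14  14 154] [234.4 194.3] [402.4 122.   80. ]
80 [321 188  14  14 152] [327.7 194.3] [483.7 133.9  80. ]
80 [312 290  12  12 115] [317.9 296. ] [494.2  31.1  80. ]
89 [265  65  49  17 503] [291.3  70.8] [436.  233.3  89. ]
89 [274  92  15  15 178] [281.  99.] [431.2 208.8  89. ]
89 [228 188  14  14 154] [234.4 194.3] [403.4 124.4  89. ]
89 [321 188  14  14 152] [327.7 194.3] [482.  135.9  89. ]
89 [312 290  12  12 115] [317.9 296. ] [492.2  36.4  89. ]
handle 422.15706325686085 269.90218783686265
tool shift/200: [0.7218 0.0063 0.1621] rot/90deg: [-0.0016  0.0013  0.9997] pos [441.8 126.9 212.4]
```

View pics/sc11.png

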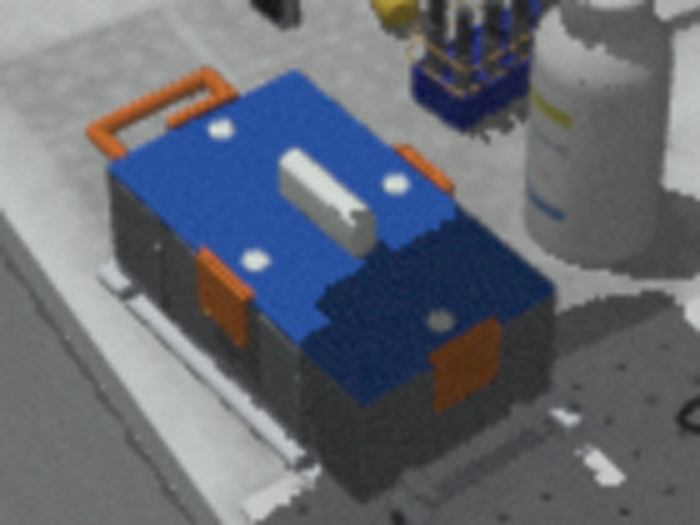

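{"fn": "servo_tool", "kwargs": {
  "deltas": [
    [[0.144,0,0],[0,0,0],0.35],
    [[0.2,0,0],[0,0,0],0.35],
    [[0.2,0,0],[0,0,0],0.35],
    [[0.178,0,0],[0,0,0],0.35],
    [[0,0,0],[0,0,-0.07],0.35],
    [[0,0,0],[0,0,-0.09],0.35],
    [[0,0,0],[0,0,-0.09],0.35],
    [[0,0,0],[0,0,-0.09],0.35]
  ]
}}

```text
time_s: 22.75
eef_pos: [421.1, 269.8, 212.4]
ee_rot: [-0.001, 0.429, 0.903, -0.001]
force: [-0.0, 0.1, -0.2]
grip_width: 0.351
grip_force: 0.0
```

{"fn": "servo_tool", "kwargs": {
  "deltas": [
    [[0,0,0],[0,0,-0.09],0.35],
    [[0,0,0],[0,0,-0.09],0.35],
    [[0,0,0],[0,0,-0.09],0.35],
    [[0,0,0],[0,0,-0.09],0.35],
    [[0,0,0],[0,0,-0.09],0.35],
    [[0,0,0],[0,0,-0.09],0.35],
    [[0,0,0],[0,0,-0.09],0.35],
    [[0,0,0],[0,0,-0.03],0.35]
  ]
}}

```text
time_s: 23.55
eef_pos: [421.2, 269.7, 212.4]
ee_rot: [-0.001, -0.074, 0.997, -0.0]
force: [-1.3, -0.1, -0.2]
grip_width: 0.346
grip_force: 0.0
```

{"fn": "servo_tool", "kwargs": {
  "deltas": [
    [[0,0,0.1],[0,0,0],0.35],
    [[0,0,0.1],[0,0,0],0.35],
    [[0,0,0],[0,0,0],0.35],
    [[0,0,0],[0,0,0],0.35]
  ]
}}

```text
time_s: 23.95
eef_pos: [421.5, 269.8, 173.5]
ee_rot: [-0.001, -0.072, 0.997, -0.0]
force: [-0.4, 1.9, -0.5]
grip_width: 0.354
grip_force: 0.0
```

```bash
python3 - <<'E'
from look import *
im,C=look("w12"); a=np.radians(8.3); hx,hy=442.8-np.sin(a)*143,128.4+np.cos(a)*143
for st,ce,r in blobs(im,(5,130,120),(16,255,255),60): print(st,ce.round(1),back(C,ce,54)[0].round(1))
print("pred bar ends",[proj(C,np.array([hx+s*34*np.cos(a),hy+s*34*np.sin(a),z]))[0].round(1) for s in(-1,1) for z in (54,)])
m=cv2.inRange(cv2.cvtColor(im,cv2.COLOR_BGR2HSV),(5,130,60),(16,255,255))
for q in (-25,-15,-5):
    u=proj(C,np.array([hx+q*np.cos(a),hy+q*np.sin(a),54]))[0]; row=m[int(round(u[1]))]; xs=np.flatnonzero(row[:]); xs=xs[abs(xs-u[0])<25]; print(q,u.round(1),xs.min() if len(xs) else None,xs.max() if len(xs) else None)
delta(hx,hy,41,a+np.pi/2)
E
```

```text
P [421.5 269.8 173.5] yaw 98.3
[225 154  62  90 887] [262.3 202.5] [427.  254.9  54. ]
[218 180  16  51 573] [226.2 203.9] [432.6 224.7  54. ]
[ 22 189  10  38 160] [ 26.5 207.2] [468.6   2.1  54. ]
[102 270  34   6 132] [118.9 272.7] [519.4 121.3  54. ]
[  4 283  35  40 564] [ 20.2 302.5] [602.2 -38.6  54. ]
pred bar ends [array([280.9, 159. ]), array([280.8, 237.5])]
-25 [280.9 169.9] 276 286
-15 [280.9 181.9] 276 286
-5 [280.9 193.6] 276 279
tool shift/200: [-1.600e-03 -2.000e-04  6.661e-01] rot/90deg: [ 0.      0.0001 -0.0003] pos [421.8 269.9 174.2]
```

{"fn": "servo_tool", "kwargs": {
  "deltas": [
    [[-0.002,0,0.1],[0,0,0],0.35],
    [[0,0,0.18],[0,0,0],0.35],
    [[0,0,0.15],[0,0,0],0.35],
    [[0,0,0.1],[0,0,0],0.35],
    [[0,0,0.08],[0,0,0],0.35],
    [[0,0,0.036],[0,0,0],0.35],
    [[0,0,0.02],[0,0,0],0.35],
    [[0,0,0],[0,0,0],0.35]
  ],
  "squeeze": 60
}}

```text
time_s: 24.8
eef_pos: [422.4, 270.0, 41.1]
ee_rot: [0.0, -0.072, 0.997, 0.0]
force: [0.4, 1.0, 1.1]
grip_width: 0.35
grip_force: 0.0
```

{"fn": "servo_tool", "kwargs": {
  "deltas": [
    [[0,0,0],[0,0,0],0.2],
    [[0,0,0],[0,0,0],0.0],
    [[0,0,0],[0,0,0],0.0],
    [[0,0,0],[0,0,0],0.0],
    [[0,0,0],[0,0,0],0.0]
  ]
}}

```text
time_s: 25.3
eef_pos: [422.5, 269.9, 41.6]
ee_rot: [0.001, -0.072, 0.997, 0.0]
force: [-1.1, -2.0, 7.2]
grip_width: 0.092
grip_force: 58.6
```

```bash
python3 - <<'E'
from h import *
P,R=tool(); print(P, R.round(3).tolist())
a=np.radians(8.3); ux=np.array([np.cos(a),np.sin(a),0]); H=np.array([442.8+np.sin(a)*118,128.4-np.cos(a)*118,16])
for n in (20,):
    th=np.radians(30)/n; Rr=Ro.from_rotvec(ux*th).as_matrix()
    P2=H+Rr@(P-H); R2=Rr@R
    print("per row", (R.T@(P2-P)/200).round(5), (Ro.from_matrix(R.T@R2).as_rotvec()/(np.pi/2)).round(5), np.linalg.norm(P2-P))
Rr=Ro.from_rotvec(ux*np.radians(30)).as_matrix(); print("end",H+Rr@(P-H))
E
```

```text
[422.50155529 269.90294969  41.58505339] [[-0.99, -0.144, 0.001], [-0.144, 0.99, 0.0], [-0.001, -0.0, -1.0]]
per row [-5.000e-05 -3.800e-03 -3.411e-02] [-1.667e-02  1.000e-05  2.000e-05] 6.8642434269842845
end [429.39504529 222.64979339 168.63281835]
```

{"fn": "servo_tool", "kwargs": {
  "deltas": [
    [[0,-0.0019,-0.017],[-0.00835,0,0],0.0],
    [[0,-0.0038,-0.0341],[-0.0167,0,0],0.0],
    [[0,-0.0038,-0.0341],[-0.0167,0,0],0.0],
    [[0,-0.0038,-0.0341],[-0.0167,0,0],0.0],
    [[0,-0.0038,-0.0341],[-0.0167,0,0],0.0],
    [[0,-0.0038,-0.0341],[-0.0167,0,0],0.0],
    [[0,-0.0038,-0.0341],[-0.0167,0,0],0.0]
  ],
  "squeeze": 80
}}

```text
time_s: 26.0
eef_pos: [423.6, 262.0, 85.0]
ee_rot: [-0.006, -0.072, 0.994, 0.086]
force: [2.7, 1.7, -4.1]
grip_width: 0.082
grip_force: 78.2
```

{"fn": "servo_tool", "kwargs": {
  "deltas": [
    [[0,-0.0038,-0.0341],[-0.0167,0,0],0.0],
    [[0,-0.0038,-0.0341],[-0.0167,0,0],0.0],
    [[0,-0.0038,-0.0341],[-0.0167,0,0],0.0],
    [[0,-0.0038,-0.0341],[-0.0167,0,0],0.0],
    [[0,-0.0038,-0.0341],[-0.0167,0,0],0.0],
    [[0,-0.0038,-0.0341],[-0.0167,0,0],0.0],
    [[0,-0.0038,-0.0341],[-0.0167,0,0],0.0],
    [[0,0,0],[0,0,0],0.0]
  ]
}}

```text
time_s: 26.8
eef_pos: [425.9, 245.2, 130.2]
ee_rot: [-0.012, -0.071, 0.982, 0.177]
force: [1.5, 7.1, 0.1]
grip_width: 0.079
grip_force: 78.6
```

{"fn": "servo_tool", "kwargs": {
  "deltas": [
    [[0,-0.0038,-0.0341],[-0.0167,0,0],0.0],
    [[0,-0.0038,-0.0341],[-0.0167,0,0],0.0],
    [[0,-0.0038,-0.0341],[-0.0167,0,0],0.0],
    [[0,-0.0038,-0.0341],[-0.0167,0,0],0.0],
    [[0,-0.0038,-0.0341],[-0.0167,0,0],0.0],
    [[0,-0.0038,-0.0341],[-0.0167,0,0],0.0],
    [[0,-0.0019,-0.017],[-0.00835,0,0],0.0],
    [[0,0,0],[0,0,0],0.0]
  ]
}}

```text
time_s: 27.6
eef_pos: [429.1, 222.8, 168.3]
ee_rot: [-0.018, -0.069, 0.963, 0.26]
force: [1.8, 6.4, 2.0]
grip_width: 0.083
grip_force: 78.7
```

{"fn": "servo_tool", "kwargs": {
  "deltas": [
    [[0,0,0],[0,0,0],0.0],
    [[0,0,0],[0,0,0],0.0],
    [[0,0,0],[0,0,0],0.0],
    [[0,0,0],[0,0,0],0.0],
    [[0,0,0],[0,0,0],0.0],
    [[0,0,0],[0,0,0],0.0],
    [[0,0,0],[0,0,0],0.0],
    [[0,0,0],[0,0,0],0.0]
  ]
}}

```text
time_s: 28.4
eef_pos: [429.0, 223.0, 168.0]
ee_rot: [-0.018, -0.07, 0.963, 0.259]
force: [1.8, 5.9, 0.9]
grip_width: 0.082
grip_force: 78.8
```

{"fn": "servo_tool", "kwargs": {
  "deltas": [
    [[0,0,0],[0,0,0],0.0],
    [[0,0,0],[0,0,0],0.0],
    [[0,0,0],[0,0,0],0.0],
    [[0,0,0],[0,0,0],0.0],
    [[0,0,0],[0,0,0],0.0],
    [[0,0,0],[0,0,0],0.0],
    [[0,0,0],[0,0,0],0.0],
    [[0,0,0],[0,0,0],0.0]
  ]
}}

```text
time_s: 29.2
eef_pos: [429.0, 223.1, 168.0]
ee_rot: [-0.018, -0.07, 0.963, 0.259]
force: [2.0, 5.7, -0.1]
grip_width: 0.075
grip_force: 78.8
```

{"fn": "servo_tool", "kwargs": {
  "deltas": [
    [[0,0,0],[0,0,0],0.0],
    [[0,0,0],[0,0,0],0.0],
    [[0,0,0],[0,0,0],0.0],
    [[0,0,0],[0,0,0],0.0],
    [[0,0,0],[0,0,0],0.0],
    [[0,0,0],[0,0,0],0.0],
    [[0,0,0],[0,0,0],0.0],
    [[0,0,0],[0,0,0],0.0]
  ]
}}

```text
time_s: 30.0
eef_pos: [429.0, 223.1, 168.0]
ee_rot: [-0.018, -0.07, 0.963, 0.259]
force: [2.1, 5.3, 0.9]
grip_width: 0.082
grip_force: 78.8
```

{"fn": "servo_tool", "kwargs": {
  "deltas": [
    [[0,0,0],[0,0,0],0.0],
    [[0,0,0],[0,0,0],0.0],
    [[0,0,0],[0,0,0],0.0],
    [[0,0,0],[0,0,0],0.0],
    [[0,0,0],[0,0,0],0.0],
    [[0,0,0],[0,0,0],0.0],
    [[0,0,0],[0,0,0],0.0],
    [[0,0,0],[0,0,0],0.0]
  ]
}}

```text
time_s: 30.8
eef_pos: [429.0, 223.1, 168.0]
ee_rot: [-0.018, -0.07, 0.963, 0.259]
force: [2.2, 4.4, 1.0]
grip_width: 0.081
grip_force: 78.8
```

{"fn": "servo_tool", "kwargs": {
  "deltas": [
    [[0,0,0],[0,0,0],0.0],
    [[0,0,0],[0,0,0],0.0],
    [[0,0,0],[0,0,0],0.0],
    [[0,0,0],[0,0,0],0.0]
  ]
}}

```text
time_s: 31.2
eef_pos: [429.0, 223.0, 168.1]
ee_rot: [-0.018, -0.07, 0.963, 0.259]
force: [1.9, 5.4, 1.3]
grip_width: 0.081
grip_force: 78.8
```

```bash
python3 - <<'E'
from h import *
P,R=tool(); print(P,"tilt",np.degrees(np.arccos(-R[2,2])))
cv2.imwrite("pics/sc13.png",cv2.resize(optics.capture("scene")[80:290,150:370],None,fx=2.8,fy=2.8,interpolation=cv2.INTER_CUBIC))
E
```

```text
[429.03204348 223.04666397 168.05455614] tilt 30.113152205696622
```

View pics/sc13.png

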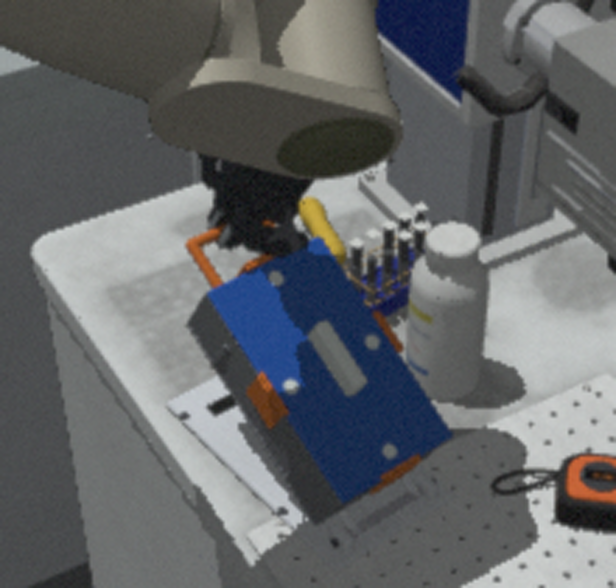

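{"fn": "servo_tool", "kwargs": {
  "deltas": [
    [[0,0.0015,0.0171],[0.00835,0,0],0.0],
    [[0,0.0029,0.0342],[0.0167,0,0],0.0],
    [[0,0.0029,0.0342],[0.0167,0,0],0.0],
    [[0,0.0029,0.0342],[0.0167,0,0],0.0],
    [[0,0.0029,0.0342],[0.0167,0,0],0.0],
    [[0,0.0029,0.0342],[0.0167,0,0],0.0],
    [[0,0.0029,0.0342],[0.0167,0,0],0.0],
    [[0,0.0029,0.0342],[0.0167,0,0],0.0]
  ]
}}

```text
time_s: 32.05
eef_pos: [425.5, 248.5, 123.1]
ee_rot: [-0.011, -0.071, 0.984, 0.162]
force: [2.4, 4.7, -1.1]
grip_width: 0.078
grip_force: 78.8
```

{"fn": "servo_tool", "kwargs": {
  "deltas": [
    [[0,0.0029,0.0342],[0.0167,0,0],0.0],
    [[0,0.0029,0.0342],[0.0167,0,0],0.0],
    [[0,0.0029,0.0342],[0.0167,0,0],0.0],
    [[0,0.0029,0.0342],[0.0167,0,0],0.0],
    [[0,0.0029,0.0342],[0.0167,0,0],0.0],
    [[0,0.0029,0.0342],[0.0167,0,0],0.0],
    [[0,0.0029,0.0342],[0.0167,0,0],0.0],
    [[0,0,0],[0,0,0],0.0]
  ]
}}

```text
time_s: 32.85
eef_pos: [423.2, 264.0, 77.2]
ee_rot: [-0.005, -0.072, 0.995, 0.071]
force: [3.4, 3.4, -2.8]
grip_width: 0.079
grip_force: 78.8
```

```bash
python3 - <<'E'
from h import *
print(telemetry.sense()["force"]); delta(422.5,269.9,41.5,np.radians(98.3))
E
```

```text
[ 3.43822869  3.38403489 -2.8313693 ]
tool shift/200: [-0.0004  0.0041  0.181 ] rot/90deg: [0.091  0.0008 0.0003] pos [423.2 264.   77.2]
```

{"fn": "servo_tool", "kwargs": {
  "deltas": [
    [[0,0.0029,0.0342],[0.0167,0,0],0.0],
    [[0,0.0029,0.0342],[0.0167,0,0],0.0],
    [[0,0.0029,0.0342],[0.0167,0,0],0.0],
    [[0,0.0029,0.0342],[0.0167,0,0],0.0],
    [[0,0.0026,0.0307],[0.015,0,0],0.0],
    [[0,0.0007,0.0085],[0.0045,0,0],0.0],
    [[0,0.0004,0.0045],[0.0025,0,0],0.0],
    [[0,0,0],[0,0,0],0.0]
  ]
}}

```text
time_s: 33.65
eef_pos: [422.4, 269.8, 42.2]
ee_rot: [0.0, -0.072, 0.997, 0.003]
force: [4.6, 3.8, -3.6]
grip_width: 0.084
grip_force: 78.8
```

```bash
python3 - <<'E'
from h import *
print(telemetry.sense()["force"]); delta(422.5,269.9,41.5,np.radians(98.3))
E
```

```text
[ 4.58198181  3.80940688 -3.6317761 ]
tool shift/200: [-0.0004  0.0002  0.0034] rot/90deg: [ 0.0032  0.0007 -0.0002] pos [422.4 269.8  42.2]
```

{"fn": "servo_tool", "kwargs": {
  "deltas": [
    [[0,0,0.004],[0.003,0,0],0.0],
    [[0,0,0.002],[0,0,0],0.0],
    [[0,0,0],[0,0,0],0.0],
    [[0,0,0],[0,0,0],0.35],
    [[0,0,0],[0,0,0],0.35],
    [[0,0,0],[0,0,0],0.35],
    [[0,0,0],[0,0,0],0.35]
  ]
}}

```text
time_s: 34.35
eef_pos: [421.8, 269.5, 40.8]
ee_rot: [-0.0, -0.072, 0.997, -0.0]
force: [0.3, 0.6, 0.3]
grip_width: 0.347
grip_force: 0.0
```

{"fn": "servo_tool", "kwargs": {
  "deltas": [
    [[0,0,-0.05],[0,0,0],0.35],
    [[0,0,-0.15],[0,0,0],0.35],
    [[0,0,-0.2],[0,0,0],0.35],
    [[0,0,-0.2],[0,0,0],0.35],
    [[0,0,-0.15],[0,0,0],0.35],
    [[0,0,0],[0,0,0],0.35],
    [[0,0,0],[0,0,0],0.35]
  ]
}}

```text
time_s: 35.05
eef_pos: [421.9, 269.6, 191.4]
ee_rot: [0.0, -0.072, 0.997, 0.0]
force: [0.5, -0.1, -0.5]
grip_width: 0.353
grip_force: 0.0
```

```bash
python3 - <<'E'
from look import *
im,C=look("w14"); print(telemetry.sense()["force"])
s=optics.capture("scene"); a=cv2.imread("pics/scene0.png")
cv2.imwrite("pics/sc14.png",s)
g=cv2.absdiff(s,a).max(2); print("diff bystander regions: tape",g[240:270,345:385].mean(),"bottle",g[185:220,298:325].mean(),"plate strips",g[280:350,275:360].mean())
u=[(255,70,70)]
b=cv2.resize(s[170:275,190:330],None,fx=5,fy=5,interpolation=cv2.INTER_CUBIC); o=cv2.imread("pics/sc11.png")
print("case vs after-snap", cv2.absdiff(b,o)[40:500,100:560].mean())
for st,ce,r in blobs(s,(100,130,60),(120,255,255),600): print(st,ce)
for y in(120,245,370):pass
for st,ce,r in blobs(im,(0,0,130),(179,70,255),80):
    if st[4]<900 and ce[1]<330: print(st,ce.round(1),back(C,ce,80)[0].round(1))
E
```

```text
P [421.9 269.6 191.4] yaw 98.3
[-1.04958366 -0.32956464  0.14915916]
diff bystander regions: tape 3.6866666666666665 bottle 4.878306878306878 plate strips 37.132268907563024
case vs after-snap 28.62622715816005
[ 200    0  140  115 6736] [277.43809382  41.35926366]
[ 212  185   89   66 2541] [256.1562377  217.17316017]
[484 336  76  62 875] [521.74057143 366.52685714]
[ 333  346  132   74 4230] [393.99125296 390.90094563]
[367  40  26  38 558] [378.6  59.7] [295.8 329.5  80. ]
[271 163   5  63 277] [273.3 193.7] [416.9 262.8  80. ]
[ 45 197  10  12  91] [ 49.7 202.5] [455.6  45.2  80. ]
[200 196  12  12 105] [205.3 201.9] [431.8 208.   80. ]
[ 82 204  52  10 395] [110.5 208.1] [450.4 119.   80. ]
```

View pics/sc14.png

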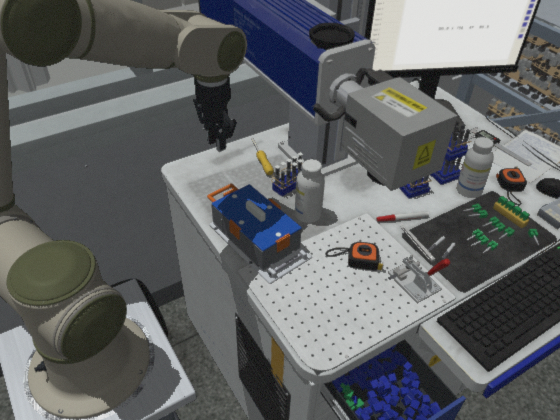

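```bash
python3 -c "
from rig import ctrl; print(ctrl.finish_job())"
```

```text
the job is handed in; nothing more can be done
None
```

Job handed in at about 35 s: both yellow strips that were there (the third was absent) lie side by side in the case, and the cover is pressed home. It held for more than 3 s at 30°, and the case is back level and released; the tape measure, bottle, screwdriver and tube bundle were left where they stand.

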